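# Put the washed loaf tin and spatula up to drain

## Robot

A 6-joint arm with a two-finger parallel gripper is mounted at the origin on the work surface. World frame = base frame: x ahead of the robot, y to its left, z up, the work surface at z = 0. Lengths are in mm, angles in degrees, forces in N, time in s.
With the tool pointing down it reaches from about 300 to 850 mm from the base axis. Payload 4.2 kg.
Tool frame: the origin (TCP) lies on the centre line of the jaws, within the pads' length; the fingertips stand env.nose_length ahead of it and the grasp point (between the pads) lies 2 mm behind it (env.nose_length is the distance from the TCP to the fingertips, in mm); z points along the fingers, y is the direction in which the jaws open and shut (so a half turn about z gives the same grasp; the last joint's range is limited). The gripper opens to 91 mm and grips with 3 to 60 N. Pads are 32 mm wide; open, the fingers measure 118 mm over their backs; the gripper's body (76 mm by 178 mm) begins 60 mm behind the grasp point.
Start: joints at [66.005, 18.312, 89.639, -0, 72.044, -1.146], TCP at [223.283, 529.893, 230.976] pointing down, gripper open.
Joint ranges: [-177.97, 177.97], [-48.28, 115.42], [12.27, 149.76], [-77.06, 257.06], [2.81, 150.46], [-146.56, 146.56]. Speed limits (degrees/s): [147.25, 147.25, 180, 180, 180, 180].

## Interface

Orientations are given as [roll, pitch, yaw] about the fixed x, y, z axes, in that order (R = Rz(yaw) Ry(pitch) Rx(roll)).
In Python, from workcell import env gives the robot as it stands. The module is installed in compiled form; this text tells all that it offers.
- The arm moves only by the tool jog_arm, never from a script. Its argument "deltas" is a list that holds one entry, the list of rows, each a list of 5 numbers: the shift along the tool's x, y, z in m, then the turn about the tool's z in degrees, then the finger opening in m, from 0 to 0.0912. A call has 1 to 20 rows; each row is the pose to reach, as a shift and turn from the pose commanded when the call began, along the tool's axes at that moment; what a row does not reach only later rows make up. A row lasts 1/12 s, in which the tool goes at most 41.7 mm and 7.16 degrees, less where a joint would pass 70% of its speed; a pose out of reach is approached as far as the arm can. A call with a gripper value outside its range is refused whole. The fingers move at their own pace and stop on an object; "grip_force" is the grip in N (left out, the last holds). Time passes only in rows, so rows that repeat a pose let the fingers close. It gives the time, the measured TCP pose, the force and the opening at its end, in the units of the state.
- env.state(): the state, without advancing time (a new reading comes with each control period).
- env.grab_frame(name): name is "scene" or "top" or "wrist"; returns the picture (400x640x3 uint8, red, green, blue); there is no depth.
- env.camera_params(name): a dict with "fx", "fy", "cx", "cy" (pixels), "xyz" and "orientation" of the camera in the world. Camera axes: x right, y down, z forward; pixel columns grow to the right and rows downward; lengths in mm; the calibration is good to about 2 mm. A picture is of the moment at which its call begins: read the wrist's pose just before it. camera_params takes no time and is no camera call; for the wrist camera it gives the pose at the moment of the call.
- env.job_done(): hands the job in, once; it reports no verdict.
Trained networks look in the newest picture that a camera, given by its name, has taken for a name from the list of things; names that differ only in an ending like _2 or _b are one class to them, and where a whole thing is asked for, a point or a joint stands for the part that bears it (a point fixed in the world has none). Each returns a list of dicts, best first, with "conf" (0 to 1); they miss things now and then, are a little off and sometimes report something else, mostly with a low value. They report only what shows in the picture. A call takes as long as a camera call. They do not tell look-alikes from the thing itself.
- env.look_for(camera, label): "xyz" ([x, y, z] in mm, in world coordinates, good to about 4 mm: the middle of the surface that is visible of it).
The state is a dict: "time_s": time; "qpos": joint angles; "qvel": joint speeds; "effort": joint torques, N m; "ee_pos": TCP position; "ee_rot": TCP orientation; "force": force on the tool from outside, world axes, zero at the start; "torque": the same for the moment, N m; "gripper_width": finger opening in mm.
Only numpy, scipy, OpenCV 4.12 (cv2) and the standard library are available. Lean on these libraries where they do the work, as an engineer would, in place of code of your own. Each camera call takes 0.05 s, during which the arm holds its last target.

## Task

The loaf tin and spatula have just been washed: stand the spatula handle down in the white utensil cup, and set the loaf tin, still upside down, lengthwise along the two sloping rails of the draining rack, centred on them and with its end resting against the blue stop at the bottom. Keep the cup standing where it is, and leave everything else on the counter undisturbed.

Things in the scene. Friction and masses are not known exactly. Their poses are not given: they have to be found in the camera images.
- tin: Dark slim loaf tin with a pale panel on its base, 170 mm long, 62 mm wide, 55 mm high, walls 4 mm, about 0.2 kg, standing upside down on the counter (open side down, flat base up). Origin: centre of its open rim, on the counter; x along its length, y across its width, z up through the flat base (at 55 mm). Both ends are alike. The spatula lies across it.
- spatula: Spatula 200 mm long, 70 g, lying across the upturned tin, roughly at right angles, both ends sticking out. Origin: underside, 80 mm from the handle's end; x towards the head, z up when flat. Wooden handle 14 mm wide, 12 mm thick, x = -80 to +75 mm; red head 44 mm wide, 8 mm thick, x = +75 to +120 mm. Centre of mass near x = +5 mm.
- handle_end (a point): The end of the spatula's wooden handle (x = -80 mm on the spatula, mid-thickness).
- cup: Heavy white round utensil cup, loose (0.6 kg), empty, straight sided: outside diameter 100 mm, inside diameter 90 mm, height 105 mm, floor 5 mm thick. Origin: centre of its underside, z up.
- rack_bed: Two sloping steel rails of the rack: x uphill along them (slope 0.35 rad), y across, z square off them. 8 mm round bars, 30 mm between centres, x = -92 to +103 mm, tops at z = 0. Blue stop at the low end: face at x = -85 mm, 54 mm wide, 18 mm high. Origin midway between the rails, 105 mm above the counter: where the centre of the tin's rim lies when home against the stop.
- rack: The fixed draining rack that carries the rails: a white drip tray 230 by 100 mm, 10 mm high, with thin steel legs. Origin under the tray's centre, x level, the way the rails climb. Other fixed things ring the counter: an oven 215 mm tall beyond y = +0.52 m, baking trays 55 mm high beyond y = -0.51 m, a scale, bowl and box up to 75 mm high beyond x = 0.73 m.
- carton: Milk carton, white and blue, 56 by 56 mm, 125 mm tall, loose; origin under its centre. Not to be disturbed.
- jar: Amber glass jar with yellow cap, 60 mm diameter, 90 mm tall, loose; origin under its centre. Not to be disturbed.
- soap: Green bottle, 56 mm diameter, 160 mm tall, loose; origin under its centre. Not to be disturbed.
- mug: Blue mug, 76 mm diameter, 85 mm tall, handle to its +y, loose; origin under its centre. Not to be disturbed.
Mind the look-alikes: they are no part of the job. What is shaped like the tin but purple or red is not meant. Leave any purple look-alike of the cup alone.

How it is judged:
By the outcome, as a careful person would: the job done as asked, in the order asked, and still so for the second after the job is handed in, with the robot touching nothing.
It also fails if it takes over 61 s, if anything falls off the work surface, if the arm or the gripper's body presses on something with over 40 N, if the wrist force passes 120 N, or if a joint passes its speed limit or range.

## Working session

There is one attempt and no reset: what is moved stays moved. The work goes in short steps, Python scripts to look and compute and a tool call to move; the robot and the scene stay as the last step left them, time stands still between calls to the robot, and variables do not carry over. Pictures are saved under pics/ and viewed, and the job is handed in when it is done.

Besides the shell and the picture viewer there is one more tool, called after ">>>" as name(argument=value, ...), one argument or row to a line, values as JSON. jog_arm: Moves the arm, as the interface text tells. Its arguments: {"type":"object","properties":{"deltas":{"type":"array"},"grip_force":{"type":"number"}},"required":["deltas"]}

```bash
mkdir -p pics; ls
python3 - <<'E'
from workcell import env
import cv2
print(env.state(), env.nose_length)
for n in ("scene","top"):
    im=env.grab_frame(n); cv2.imwrite(f"pics/{n}0.png",im[:,:,::-1]); print(env.camera_params(n))
E
```

```text
pics
{'time_s': 0.0, 'qpos': array([ 6.60044118e+01,  1.83517735e+01,  8.97065629e+01, -1.72168387e-03,
        7.20421441e+01, -1.14428357e+00]), 'qvel': array([-0.07443102,  0.00079484, -0.09081874, -0.05847249,  0.04108656,
       -0.05144479]), 'effort': array([-1.33685598e-04, -4.12467813e+01, -2.31973135e+01,  7.30082486e-02,
        4.58428427e-02, -1.61685452e-04]), 'ee_pos': array([223.09825157, 529.44705001, 230.1178504 ]), 'ee_rot': array([-1.79899507e+02, -3.70065530e-04,  1.57149227e+02]), 'force': array([-0.21746237,  0.63795748,  0.46706928]), 'torque': array([ 0.04773277,  0.0028298 , -0.00369927]), 'gripper_width': 91.39929948514347} 17.0
{'fx': 456.22080046836516, 'fy': 456.22080046836516, 'cx': 326.99407198157087, 'cy': 195.31181603296994, 'xyz': array([1538.39467523, -311.71143543,  933.19725533]), 'orientation': array([-127.57570822,   -0.26048821,   71.06465778])}
{'fx': 377.8872183526165, 'fy': 377.8872183526165, 'cx': 315.5819859745673, 'cy': 197.16236448657563, 'xyz': array([ 355.30123089,   52.3008032 , 1211.16786803]), 'orientation': array([-172.83760814,    0.66399938,  -91.70572301])}
```

View pics/scene0.png

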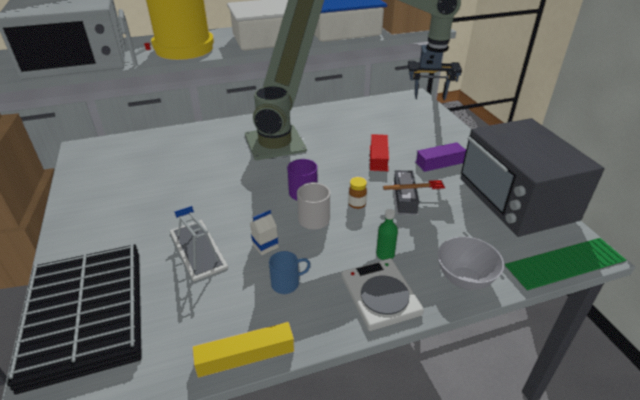

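View pics/top0.png

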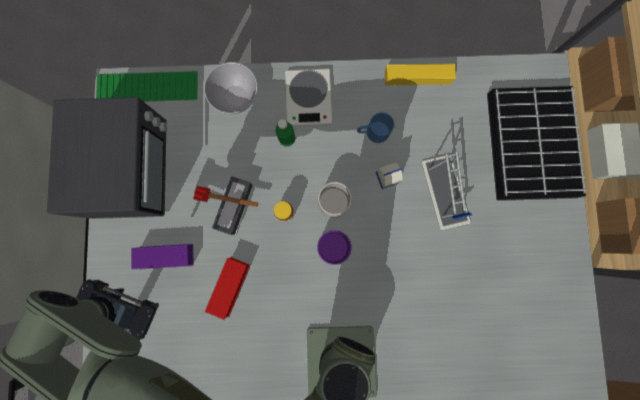

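```bash
cat > h.py <<'E'
from workcell import env
import cv2, numpy as np
from scipy.spatial.transform import Rotation as Ro
def cam(n):
    p=env.camera_params(n); K=np.array([[p['fx'],0,p['cx']],[0,p['fy'],p['cy']],[0,0,1]])
    return K,Ro.from_euler('xyz',p['orientation'],degrees=True).as_matrix(),np.array(p['xyz'])
def ray(c,uv,z):
    K,R,t=c; d=R@np.linalg.solve(K,[uv[0],uv[1],1.]); return t+d*(z-t[2])/d[2]
def proj(c,X):
    K,R,t=c; q=(np.atleast_2d(X)-t)@R@K.T; return q[:,:2]/q[:,2:]
def crop(im,x0,y0,x1,y1,s,f):
    cv2.imwrite(f,cv2.resize(im[y0:y1,x0:x1,::-1],None,fx=s,fy=s,interpolation=cv2.INTER_CUBIC))
E
python3 - <<'E'
from h import *
t=env.grab_frame("top"); s=env.grab_frame("scene")
for n in ("tin","spatula","handle_end","cup","rack_bed","rack","carton","jar","soap","mug"):
    for c in ("top","scene"):
        print(n,c,[(np.round(d['xyz'],0).tolist(),round(d['conf'],2)) for d in env.look_for(c,n)])
crop(t,180,100,340,280,4,"pics/t1.png")
crop(t,360,100,500,250,4,"pics/t2.png")
crop(s,370,150,470,230,7,"pics/s1.png")
crop(s,150,190,250,290,6,"pics/s2.png")
print(env.state()['time_s'])
E
```

```text
tin top [([330.0, 539.0, 56.0], 0.92), ([232.0, 338.0, 56.0], 0.84), ([476.0, 319.0, 54.0], 0.74)]
tin scene [([528.0, 306.0, 56.0], 0.96), ([362.0, 527.0, 44.0], 0.79), ([279.0, 326.0, 54.0], 0.74), ([543.0, -356.0, 9.0], 0.65), ([508.0, 351.0, 64.0], 0.3)]
spatula top [([508.0, 386.0, 62.0], 0.69)]
spatula scene [([509.0, 353.0, 66.0], 0.86)]
handle_end top [([503.0, 384.0, 64.0], 0.86)]
handle_end scene [([512.0, 356.0, 70.0], 0.61)]
cup top [([343.0, 8.0, 1.0], 0.96), ([495.0, 1.0, 8.0], 0.55)]
cup scene [([362.0, -2.0, 79.0], 0.67), ([519.0, 2.0, 68.0], 0.6), ([724.0, 139.0, 84.0], 0.17)]
rack_bed top [([512.0, -352.0, 104.0], 0.68)]
rack_bed scene [([477.0, -359.0, 93.0], 0.54), ([733.0, -147.0, 54.0], 0.42)]
rack top [([512.0, -347.0, 16.0], 0.79)]
rack scene [([542.0, -358.0, 10.0], 0.9)]
carton top [([552.0, -162.0, 95.0], 0.68)]
carton scene [([584.0, -168.0, 72.0], 0.6)]
jar top [([460.0, 160.0, 90.0], 0.91)]
jar scene [([484.0, 154.0, 60.0], 0.86)]
soap top [([689.0, 152.0, 109.0], 0.81)]
soap scene [([724.0, 138.0, 85.0], 0.93), ([543.0, -356.0, 12.0], 0.71)]
mug top [([719.0, -146.0, 40.0], 0.57)]
mug scene [([519.0, 3.0, 70.0], 0.16)]
1.2
```

View pics/t1.png

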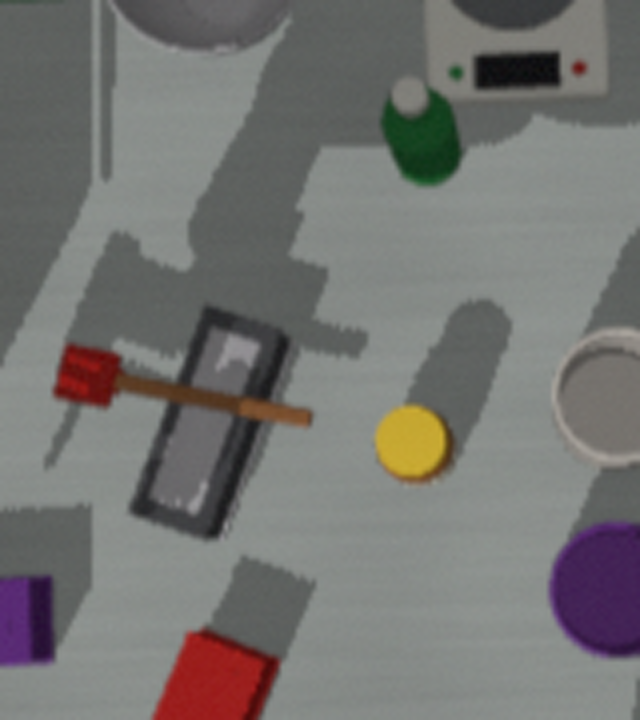

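View pics/t2.png

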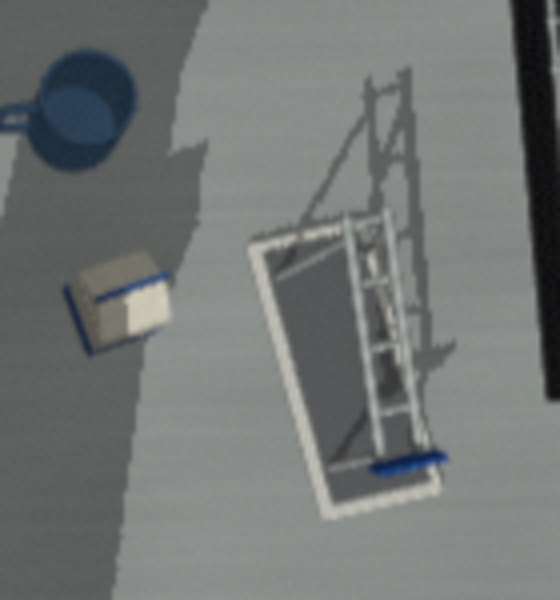

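View pics/s2.png

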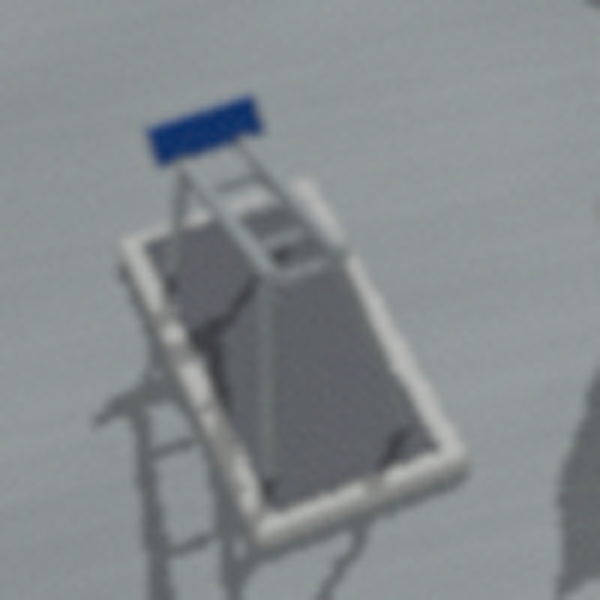

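View pics/s1.png

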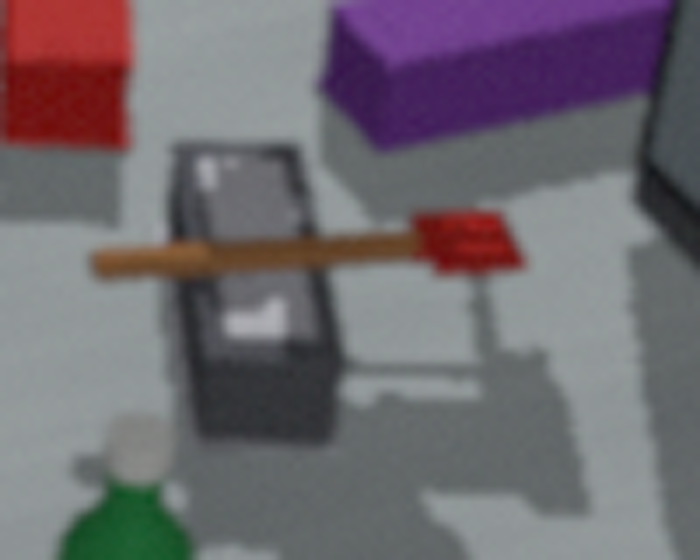

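```bash
python3 - <<'E'
from h import *
c=cam("top"); s=cam("scene")
def t1(u,v,z): return ray(c,(180+u/4-.375,100+v/4-.375),z)
def t2(u,v,z): return ray(c,(360+u/4-.375,100+v/4-.375),z)
tin=np.array([t1(*p,55) for p in [(208,310),(288,335),(215,537),(133,513)]])
print(tin.round(0),tin.mean(0)); d=(tin[0]+tin[1]-tin[2]-tin[3])/2; print("len",np.linalg.norm(d),np.degrees(np.arctan2(d[1],d[0])), "w",np.linalg.norm(tin[0]-tin[1]))
he=t1(311,418,63); hd=np.array([t1(*p,63) for p in [(66,346),(121,354),(108,407),(54,397)]])
print("handle end",he,"head",hd.round(0),hd.mean(0)); d=hd.mean(0)-he; print(np.linalg.norm(d),np.degrees(np.arctan2(d[1],d[0])))
e=hd[[0,3]].mean(0); print("tip",e,np.linalg.norm(e-he))
# s1 crop offset 370,150 scale7
def s1(u,v,z): return ray(s,(370+u/7-.43,150+v/7-.43),z)
print("scene he",s1(95,263,61),"tip",s1(515,243,63),"head in",s1(425,243,63))
print("scene tin corners",s1(175,147,55),s1(298,150,55),s1(343,360,55),s1(200,370,55))
# rack
hi=[t2(350,216,139),t2(389,210,139)]; lo=[t2(379,452,74),t2(423,445,74)]
print("rails hi",hi,"lo",lo)
tr=np.array([t2(*p,10) for p in [(250,244),(328,518),(438,490),(395,212)]]);print("tray",tr.round(0))
def s2(u,v,z): return ray(s,(150+u/6-.42,190+v/6-.42),z)
print("scene hi",s2(272,275,139),s2(342,252,139),"lo",s2(178,160,74),s2(240,135,74))
print("cup rim top",)
E
python3 - <<'E'
from h import *
t=env.grab_frame("top");s=env.grab_frame("scene")
crop(t,300,170,370,230,8,"pics/t3.png"); crop(s,280,170,350,240,8,"pics/s3.png")
E
```

```text
[[572. 321.  55.]
 [550. 259.  55.]
 [396. 316.  55.]
 [416. 379.  55.]] [483.49637825 318.38572911  55.        ]
len 165.4954276112953 -20.337293393892935 w 65.84978737400661
handle end [484.0177412  240.03755171  63.        ] head [[546. 429.  63.]
 [538. 386.  63.]
 [497. 396.  63.]
 [506. 438.  63.]] [521.90127925 412.053826    63.        ]
176.1384713106901 77.5798872719179
tip [526.05439443 433.10973447  63.        ] 197.59541484407362
scene he [484.26047981 244.83174425  61.        ] tip [534.41079559 434.22564822  63.        ] head in [521.13222657 394.72201727  63.        ]
scene tin corners [402.86951343 324.97912472  55.        ] [424.21907084 380.50986707  55.        ] [578.37549956 323.04593466  55.        ] [564.5480004  259.59050263  55.        ]
rails hi [array([ 605.23274771, -323.04611992,  139.        ]), array([ 608.74355291, -351.42275254,  139.        ])] lo [array([ 438.71056604, -354.25719067,   74.        ]), array([ 442.96262919, -387.56152425,   74.        ])]
tray [[ 615. -286.   10.]
 [ 392. -333.   10.]
 [ 412. -421.   10.]
 [ 637. -405.   10.]]
scene hi [ 614.56692051 -348.02774316  139.        ] [ 609.33566827 -317.96576066  139.        ] lo [ 440.81926044 -385.26290959   74.        ] [ 431.01442161 -354.9748577    74.        ]
cup rim top
```

View pics/t3.png

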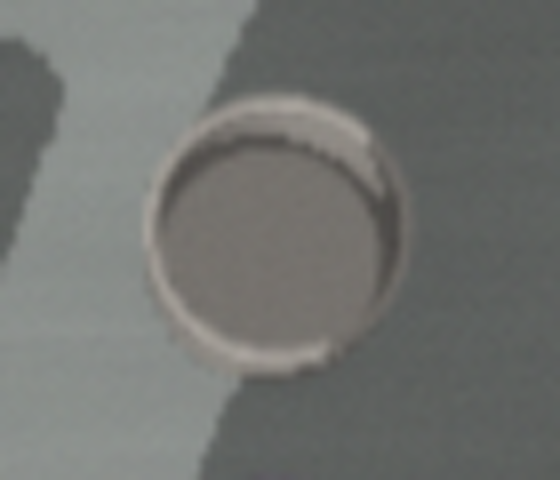

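View pics/s3.png

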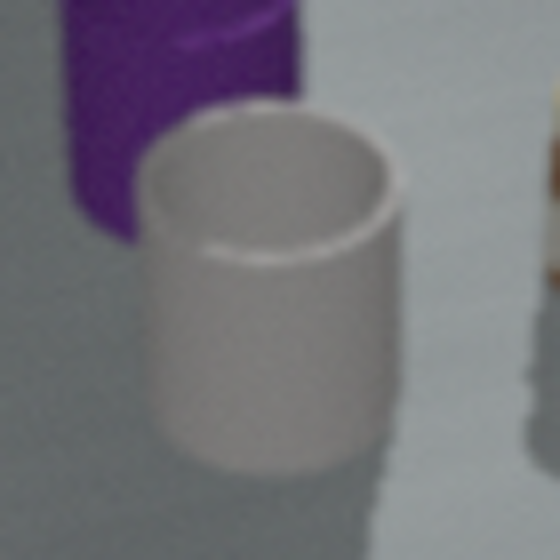

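```bash
cat >> h.py <<'E'
def go(x,y,z,yaw,turn_sign=None):
    s=env.state(); p=s['ee_pos']; R=Ro.from_euler('xyz',s['ee_rot'],degrees=True).as_matrix()
    d=R.T@(np.array([x,y,z])-p); t=(s['ee_rot'][2]-yaw+180)%360-180
    print("delta m",(d/1000).round(4),"turn",round(t,2),"rows>=",max(np.linalg.norm(d)/41.7,abs(t)/7.16).round(1),"q6",s['qpos'][5].round(1))
E
python3 - <<'E'
from h import *
c=cam("top");s=cam("scene")
print("cup",ray(c,(300+278/8-.44,170+228/8-.44),105),ray(s,(280+269/8-.44,170+182/8-.44),105))
print(env.camera_params("wrist")); K,R,t=cam("wrist"); print(R)
go(523,412,230,76.7)
E
```

```text
cup [490.24491897   5.87182648 105.        ] [494.27637987   6.64471554 105.        ]
{'fx': 360.68381333167883, 'fy': 360.68381333167883, 'cx': 317.5038731383598, 'cy': 193.81243170105785, 'xyz': array([152.5619383 , 560.17652528, 385.92762974]), 'orientation': array([ 1.64397312e+02, -4.67157241e-03,  6.71709967e+01])}
[[ 3.87982186e-01  8.87694894e-01  2.47926598e-01]
 [ 9.21666869e-01 -3.73705237e-01 -1.04281251e-01]
 [ 8.15343197e-05  2.68964999e-01 -9.63149948e-01]]
delta m [-0.322   0.0077  0.001 ] turn 80.45 rows>= 11.2 q6 -1.1
```

>>> jog_arm(
  deltas=[
    [[-0.322, 0.008, 0, 80.4, 0.091], [-0.322, 0.008, 0, 80.4, 0.091], [-0.322, 0.008, 0, 80.4, 0.091], [-0.322, 0.008, 0, 80.4, 0.091], [-0.322, 0.008, 0, 80.4, 0.091], [-0.322, 0.008, 0, 80.4, 0.091], [-0.322, 0.008, 0, 80.4, 0.091], [-0.322, 0.008, 0, 80.4, 0.091], [-0.322, 0.008, 0, 80.4, 0.091], [-0.322, 0.008, 0, 80.4, 0.091], [-0.322, 0.008, 0, 80.4, 0.091], [-0.322, 0.008, 0, 80.4, 0.091], [-0.322, 0.008, 0, 80.4, 0.091], [-0.322, 0.008, 0, 80.4, 0.091], [-0.322, 0.008, 0, 80.4, 0.091]],
  ],
)

```text
time_s: 2.55
ee_pos: [523.1, 412.3, 231.0]
ee_rot: [-180.0, -0.0, 76.8]
force: [-0.2, 0.3, -0.0]
gripper_width: 90.8
```

Run:
```python
from h import *
s=env.state(); print(s['ee_pos'],s['ee_rot'],s['qpos'],s['force'],s['time_s'])
im=env.grab_frame("wrist"); cv2.imwrite("pics/w1.png",im[:,:,::-1])
```

```text
[523.07564914 412.27560862 230.95961005] [-1.79999753e+02 -4.14314586e-03  7.68034642e+01] [3.72536077e+01 2.66672398e+01 7.64999841e+01 2.90535905e-03
 7.68297390e+01 5.04494816e+01] [-0.22019158  0.32580884 -0.01619051] 2.55
```

View pics/w1.png

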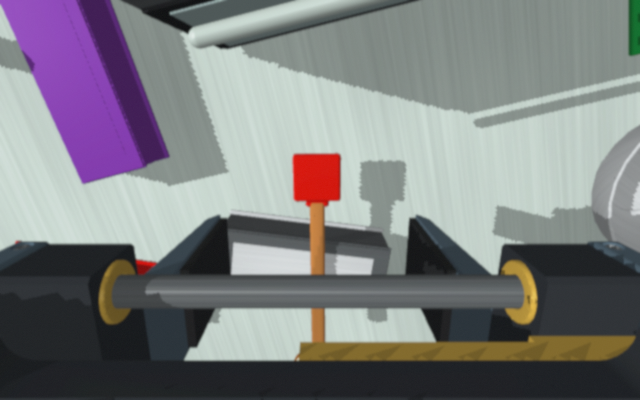

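Run:
```python
from h import *
c=cam("wrist")
for z in (63,65,67):
    P=np.array([ray(c,p,z) for p in [(293,154),(340,153),(341,201),(294,202)]]); print(z,P.round(1).tolist(),P.mean(0).round(1), np.linalg.norm(P[0]-P[1]),np.linalg.norm(P[1]-P[2]))
print(ray(c,(317,206),64),ray(c,(318,250),67),ray(c,(318,340),67))
# tin visible far corners
print(proj(c,[[523,412,61]]))
```

```text
63 [[506.1, 440.6, 63.0], [547.5, 431.8, 63.0], [538.9, 387.4, 63.0], [495.8, 396.5, 63.0]] [522.1 414.1  63. ] 42.38115580213202 45.19675838489203
65 [[506.3, 440.8, 65.0], [547.5, 432.1, 65.0], [538.9, 388.0, 65.0], [496.1, 397.1, 65.0]] [522.2 414.5  65. ] 42.11867888475082 44.916843748493825
67 [[506.5, 441.1, 67.0], [547.4, 432.5, 67.0], [538.9, 388.7, 67.0], [496.4, 397.6, 67.0]] [522.3 415.   67. ] 41.856201967369564 44.63692911209563
[515.98113827 388.07489847  64.        ] [507.02427564 345.67233492  67.        ] [483.98729172 247.15260594  67.        ]
[[318.48510879 179.34816956]]
```

Run:
```python
from h import *
go(522.3,414,57,77.8)
```

```text
delta m [ 0.0015 -0.0011  0.174 ] turn -1.0 rows>= 4.2 q6 50.5
```

>>> jog_arm(
  deltas=[
    [[0.0015, -0.001, 0.04, -1, 0.075], [0.0015, -0.001, 0.08, -1, 0.075], [0.0015, -0.001, 0.12, -1, 0.075], [0.0015, -0.001, 0.15, -1, 0.075], [0.0015, -0.001, 0.165, -1, 0.075], [0.0015, -0.001, 0.174, -1, 0.075], [0.0015, -0.001, 0.174, -1, 0.075], [0.0015, -0.001, 0.174, -1, 0.06], [0.0015, -0.001, 0.174, -1, 0.05], [0.0015, -0.001, 0.174, -1, 0.04], [0.0015, -0.001, 0.174, -1, 0.035], [0.0015, -0.001, 0.174, -1, 0.035], [0.0015, -0.001, 0.174, -1, 0.035], [0.0015, -0.001, 0.174, -1, 0.035]],
  ],
  grip_force=4,
)

```text
time_s: 3.77
ee_pos: [522.8, 414.2, 57.5]
ee_rot: [180.0, -0.1, 77.8]
force: [0.3, 1.7, 0.5]
gripper_width: 44.1
```

Run:
```python
from h import *
s=env.state(); print(s['ee_pos'],s['ee_rot'],s['gripper_width'],s['force'],s['time_s'])
im=env.grab_frame("wrist"); cv2.imwrite("pics/w2.png",im[:,:,::-1])
```

```text
[522.78563715 414.22608157  57.50091417] [ 1.79955702e+02 -6.54804874e-02  7.77503868e+01] 44.14704130347321 [0.30766961 1.6574986  0.47177194] 3.7667
```

View pics/w2.png

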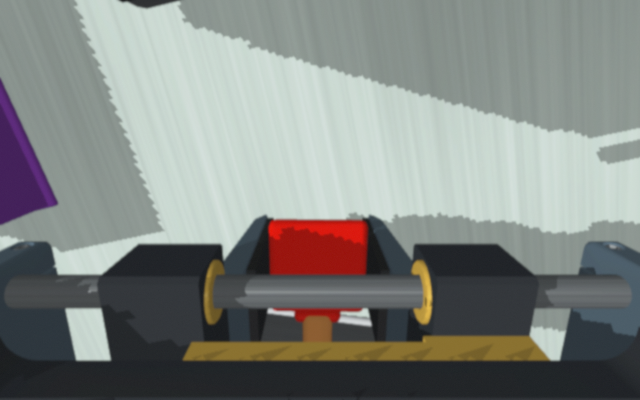

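>>> jog_arm(
  deltas=[
    [[0, 0, -0.008, 0, 0.035], [0, 0, -0.016, 0, 0.035], [0, 0, -0.026, 0, 0.035], [0, 0, -0.036, 0, 0.035], [0, 0, -0.048, 0, 0.035], [0, 0, -0.06, 0, 0.035], [0, 0, -0.072, 0, 0.035], [0, 0, -0.084, 0, 0.035], [0, 0, -0.096, 0, 0.035], [0, 0, -0.108, 0, 0.035], [0, 0, -0.12, 0, 0.035], [0, 0, -0.12, 0, 0.035]],
  ],
  grip_force=4,
)

```text
time_s: 4.82
ee_pos: [523.7, 414.8, 180.5]
ee_rot: [179.8, -0.3, 77.8]
force: [0.5, -0.5, -0.1]
gripper_width: 44.1
```

```bash
cat > two.py <<'E'
from h import *
import sys
k=sys.argv[1]; box=[int(a) for a in sys.argv[2:6]]
s=env.state(); print(s['ee_pos'].round(1),s['ee_rot'].round(1),s['gripper_width'].round(1),s['force'].round(1),s['time_s'])
w=env.grab_frame("wrist"); sc=env.grab_frame("scene")
a=cv2.resize(w,(480,300)); x0,y0,x1,y1=box; b=cv2.resize(sc[y0:y1,x0:x1],(480,300),interpolation=cv2.INTER_CUBIC)
cv2.imwrite(f"pics/{k}.png",np.vstack([a,b])[:,:,::-1])
E
python3 two.py d1 300 60 556 220
```

```text
Traceback (most recent call last):
  File "two.py", line 4, in <module>
    s=env.state(); print(s['ee_pos'].round(1),s['ee_rot'].round(1),s['gripper_width'].round(1),s['force'].round(1),s['time_s'])
                                                                   ^^^^^^^^^^^^^^^^^^^^^^^^
AttributeError: 'float' object has no attribute 'round'
```

```bash
sed -i "s/s\['gripper_width'\].round(1)/s['gripper_width']/" two.py
python3 two.py d1 300 60 556 220
```

```text
[523.7 414.8 180.5] [179.8  -0.3  77.8] 44.08763449371018 [ 0.5 -0.5 -0.1] 4.8167
```

View pics/d1.png

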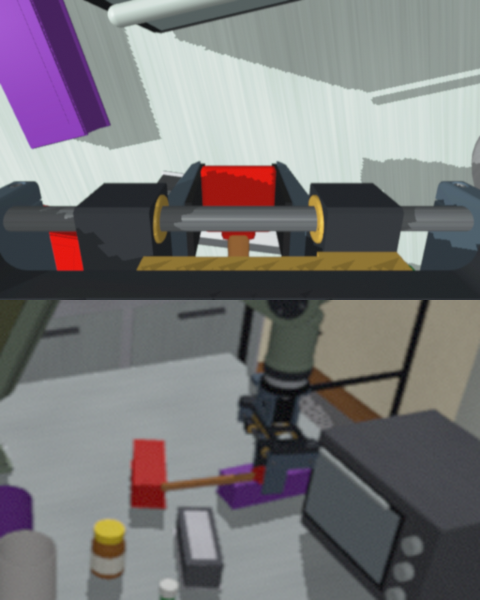

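>>> jog_arm(
  deltas=[
    [[0, 0, -0.005, 0, 0.035], [0, 0, -0.01, 0, 0.035], [0, 0, -0.015, 0, 0.035], [0, 0, -0.02, 0, 0.035], [0, 0, -0.06, 0, 0.035], [0, 0, -0.08, 0, 0.035], [0, 0, -0.09, 0, 0.035], [0, 0, -0.09, 0, 0.035]],
  ],
  grip_force=3,
)

```text
time_s: 5.58
ee_pos: [523.4, 414.6, 270.1]
ee_rot: [179.8, -0.3, 77.8]
force: [0.0, 0.1, -1.2]
gripper_width: 43.9
```

```bash
python3 two.py d2 300 60 556 220
```

```text
[523.4 414.6 270.1] [179.8  -0.3  77.8] 43.85726801035562 [ 0.   0.1 -1.2] 5.5833
```

View pics/d2.png

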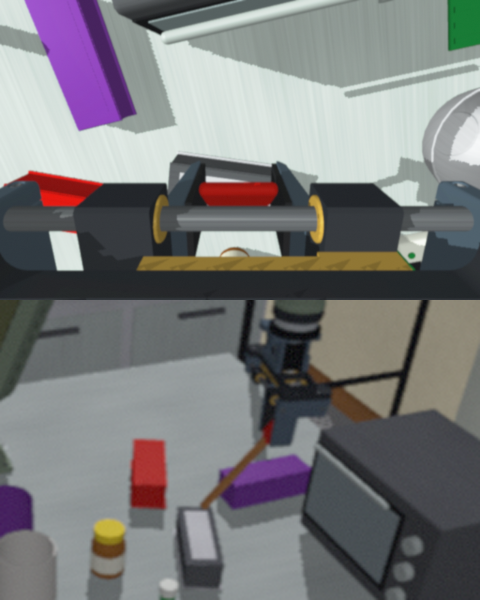

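>>> jog_arm(
  deltas=[
    [[0, 0, -0.03, 0, 0.035], [0, 0, -0.06, 0, 0.035], [0, 0, -0.07, 0, 0.035], [0, 0, -0.07, 0, 0.035], [0, 0, -0.07, 0, 0.035], [0, 0, -0.07, 0, 0.035]],
  ],
  grip_force=3,
)

```text
time_s: 6.18
ee_pos: [521.9, 413.4, 334.0]
ee_rot: [-179.8, 0.2, 77.7]
force: [0.1, -0.3, -0.9]
gripper_width: 44.3
```

```bash
python3 two.py d3 300 60 556 220
```

```text
[521.9 413.4 334. ] [-179.8    0.2   77.7] 44.27762968012875 [ 0.1 -0.3 -0.9] 6.1833
```

View pics/d3.png

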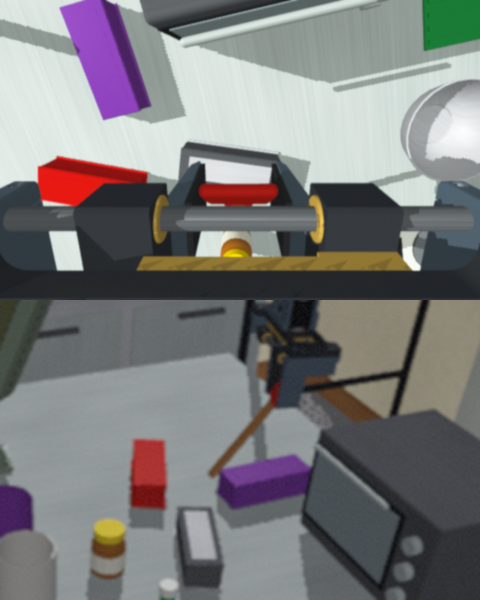

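```bash
cat > ang.py <<'E'
from h import *
import sys
u,v=float(sys.argv[1]),float(sys.argv[2])
st=env.state(); p=st['ee_pos']+[0,0,2]; y=np.radians(st['ee_rot'][2]); d=np.array([np.cos(y),np.sin(y),0]); c=cam("scene")
for a in range(10,120,5):
    r=np.radians(a); e=p-177.5*(np.cos(r)*d+np.sin(r)*np.array([0,0,1])); q=proj(c,e)[0]; print(a,q.round(1),e.round(0), "err",np.hypot(*(q-[u,v])).round(1))
print(env.state()['force'])
E
python3 ang.py 412.5 153.3
```

```text
10 [389.3 119.3] [485. 243. 306.] err 41.2
15 [390.  123.9] [486. 246. 290.] err 37.1
20 [391.1 128.3] [487. 251. 276.] err 33.0
25 [392.6 132.4] [488. 256. 261.] err 28.8
30 [394.6 136.4] [489. 263. 248.] err 24.7
35 [396.9 140. ] [491. 271. 235.] err 20.5
40 [399.5 143.4] [493. 281. 222.] err 16.3
45 [402.5 146.4] [495. 291. 211.] err 12.1
50 [405.9 149.2] [498. 302. 200.] err 7.8
55 [409.4 151.6] [500. 314. 191.] err 3.5
60 [413.3 153.7] [503. 327. 183.] err 0.9
65 [417.4 155.4] [506. 340. 176.] err 5.3
70 [421.6 156.7] [509. 354. 170.] err 9.8
75 [426.1 157.7] [512. 369. 165.] err 14.3
80 [430.7 158.3] [515. 383. 162.] err 18.8
85 [435.4 158.6] [519. 398. 160.] err 23.5
90 [440.1 158.5] [522. 414. 159.] err 28.1
95 [445. 158.] [525. 429. 160.] err 32.8
100 [449.9 157.1] [528. 444. 162.] err 37.6
105 [454.7 155.9] [532. 458. 165.] err 42.3
110 [459.6 154.4] [535. 473. 170.] err 47.1
115 [464.4 152.5] [538. 487. 176.] err 51.9
[-0.40525532 -0.49944662 -1.35457492]
```

Run:
```python
from h import *
go(505,70,334,77.7)
```

```text
delta m [-0.3393  0.0563  0.0014] turn 0.05 rows>= 8.2 q6 49.6
```

>>> jog_arm(
  deltas=[
    [[-0.041, 0.007, 0, 0, 0.035], [-0.082, 0.014, 0, 0, 0.035], [-0.122, 0.02, 0, 0, 0.035], [-0.16, 0.027, 0, 0, 0.035], [-0.194, 0.032, 0, 0, 0.035], [-0.225, 0.037, 0, 0, 0.035], [-0.253, 0.042, 0, 0, 0.035], [-0.277, 0.046, 0, 0, 0.035], [-0.297, 0.049, 0, 0, 0.035], [-0.313, 0.052, 0, 0, 0.035], [-0.326, 0.054, 0, 0, 0.035], [-0.335, 0.056, 0, 0, 0.035], [-0.339, 0.056, 0, 0, 0.035], [-0.339, 0.056, 0, 0, 0.035], [-0.339, 0.056, 0, 0, 0.035]],
  ],
  grip_force=3,
)

```text
time_s: 7.53
ee_pos: [505.3, 71.2, 336.7]
ee_rot: [-180.0, -0.0, 77.8]
force: [1.0, 0.8, -0.7]
gripper_width: 43.8
```

```bash
python3 two.py d4 220 60 476 220; python3 -c "
from h import *
t=env.grab_frame('top'); cv2.imwrite('pics/t4.png',t[:,:,::-1])"
```

```text
[505.3  71.2 336.7] [-180.    -0.    77.8] 43.75322372072242 [ 1.   0.8 -0.7] 7.5333
```

View pics/d4.png

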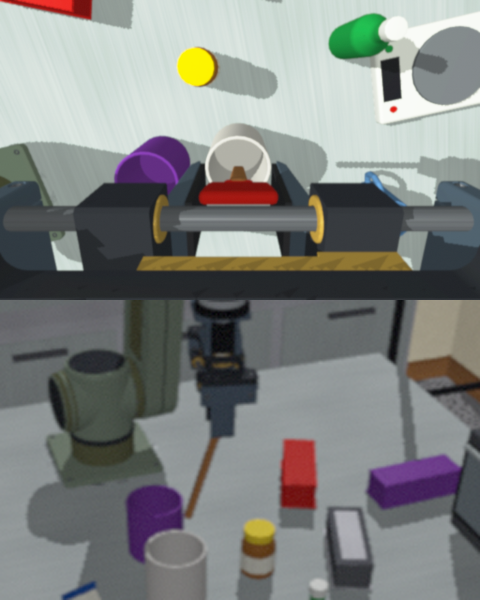

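View pics/t4.png

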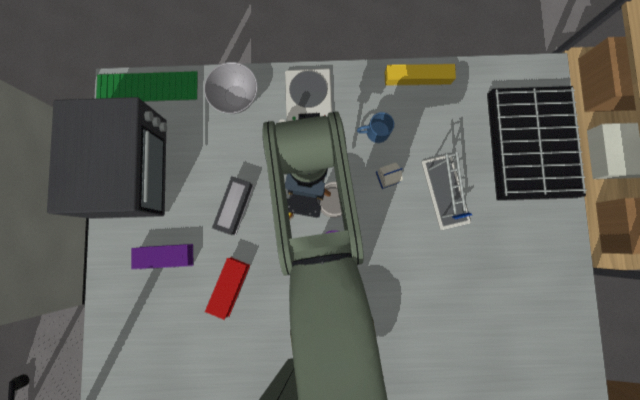

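```bash
python3 ang.py 321 174.7 | awk '{print}' | sort -t'r' -k3 | grep -E "^(5|6|7|8|9)[05] "
python3 - <<'E'
from h import *
c=cam("wrist")
p=env.state()['ee_pos'];y=np.radians(77.8);d=np.array([np.cos(y),np.sin(y),0])
for a in range(55,120,5):
    r=np.radians(a);e=p+[0,0,2]-177.5*(np.cos(r)*d+np.sin(r)*np.array([0,0,1]));print(a,(proj(c,e)[0]*.75).round())
E
```

```text
75 [319.5 174.3] [496.  27. 167.] err 1.5
65 [309.6 171.9] [490.  -2. 178.] err 11.8
90 [335. 175.] [505.  71. 161.] err 14.0
60 [304.8 170.2] [487. -15. 185.] err 16.8
95 [340.3 174.5] [509.  87. 162.] err 19.3
55 [300.2 168.1] [484. -28. 193.] err 21.8
50 [295.8 165.6] [481. -40. 203.] err 26.8
80 [324.7 174.9] [499.  41. 164.] err 3.7
70 [314.5 173.3] [493.  12. 172.] err 6.7
85 [329.8 175.1] [502.  56. 162.] err 8.8
55 [239. 219.]
60 [239. 206.]
65 [239. 194.]
70 [239. 182.]
75 [239. 169.]
80 [239. 157.]
85 [239. 145.]
90 [239. 133.]
95 [239. 121.]
100 [239. 109.]
105 [239.  97.]
110 [239.  84.]
115 [239.  71.]
```

Run:
```python
from h import *
go(498.7,35,334,77.8);go(498.7,35,180,77.8)
```

```text
delta m [-0.0371  0.0012  0.0028] turn 0.01 rows>= 0.9 q6 18.9
delta m [-0.0371  0.0012  0.1568] turn 0.01 rows>= 3.9 q6 18.9
```

>>> jog_arm(
  deltas=[
    [[-0.01, 0.001, 0, 0, 0.035], [-0.02, 0.001, 0.005, 0, 0.035], [-0.03, 0.001, 0.01, 0, 0.035], [-0.035, 0.001, 0.015, 0, 0.035], [-0.037, 0.001, 0.02, 0, 0.035], [-0.037, 0.001, 0.025, 0, 0.035], [-0.037, 0.001, 0.03, 0, 0.035], [-0.037, 0.001, 0.03, 0, 0.035], [-0.037, 0.001, 0.03, 0, 0.035]],
  ],
  grip_force=3,
)

```text
time_s: 8.43
ee_pos: [498.3, 34.6, 306.6]
ee_rot: [-180.0, -0.0, 77.8]
force: [-0.7, 0.8, -0.6]
gripper_width: 44.0
```

```bash
python3 two.py d5 220 60 476 220
```

```text
[498.3  34.6 306.6] [-180.    -0.    77.8] 44.043415263305086 [-0.7  0.8 -0.6] 8.4333
```

View pics/d5.png

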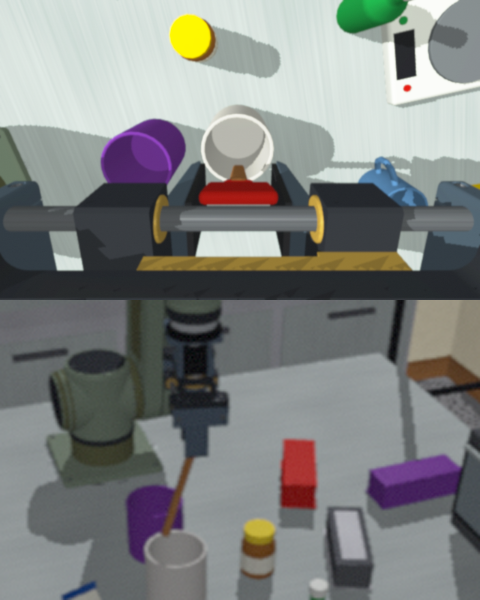

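```bash
python3 ang.py 308.5 184.8 | grep -E "^(6|7|8)[05] "
python3 - <<'E'
from h import *
c=cam("wrist")
for p in [(202,148),(274,148),(238,116),(238,184)]: print(ray(c,np.array(p)/.75,105).round(0))
p=env.state()['ee_pos'];y=np.radians(77.8);d=np.array([np.cos(y),np.sin(y),0])
for a in range(60,90,5):
    r=np.radians(a);e=p+[0,0,2]-177.5*(np.cos(r)*d+np.sin(r)*np.array([0,0,1]));print(a,(proj(c,e)[0]*.75).round())
E
```

```text
60 [292.3 179.6] [480. -52. 155.] err 17.0
65 [297.1 181.3] [483. -39. 148.] err 11.9
70 [302.  182.6] [486. -25. 142.] err 6.9
75 [307.  183.6] [489. -10. 138.] err 1.9
80 [312.1 184.2] [492.   5. 134.] err 3.7
85 [317.3 184.4] [495.  20. 132.] err 8.8
[444.  19. 105.]
[540.  -2. 105.]
[501.  52. 105.]
[481. -44. 105.]
60 [239. 206.]
65 [239. 194.]
70 [239. 182.]
75 [239. 169.]
80 [239. 157.]
85 [239. 145.]
```

>>> jog_arm(
  deltas=[
    [[0, 0, 0.01, 0, 0.035], [0, 0, 0.025, 0, 0.035], [0, 0, 0.04, 0, 0.035], [0, 0, 0.055, 0, 0.035], [0, 0, 0.07, 0, 0.035], [0, 0, 0.085, 0, 0.035], [0, 0, 0.1, 0, 0.035], [0, 0, 0.11, 0, 0.035], [0, 0, 0.118, 0, 0.035], [0, 0, 0.123, 0, 0.035], [0, 0, 0.126, 0, 0.035], [0, 0, 0.126, 0, 0.035], [0, 0, 0.126, 0, 0.035]],
  ],
  grip_force=3,
)

```text
time_s: 9.62
ee_pos: [498.8, 34.4, 181.4]
ee_rot: [179.9, -0.0, 77.8]
force: [0.1, 0.3, -0.1]
gripper_width: 44.1
```

```bash
python3 two.py d6 220 60 476 220
```

```text
[498.8  34.4 181.4] [179.9  -0.   77.8] 44.05361877345134 [ 0.1  0.3 -0.1] 9.6167
```

View pics/d6.png

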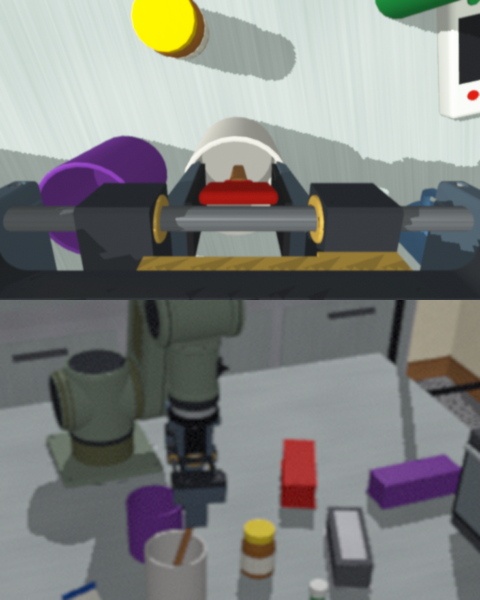

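>>> jog_arm(
  deltas=[
    [[0, 0, 0.003, 0, 0.044], [0, 0, 0.003, 0, 0.055], [0, 0, 0.003, 0, 0.065], [0, 0, 0.003, 0, 0.075], [0, 0, 0.003, 0, 0.075], [0, 0, 0.003, 0, 0.075], [0, 0, 0.003, 0, 0.075], [0, 0, -0.01, 0, 0.075], [0, 0, -0.03, 0, 0.075], [0, 0, -0.06, 0, 0.075], [0, 0, -0.09, 0, 0.075], [0, 0, -0.12, 0, 0.075], [0, 0, -0.12, 0, 0.075]],
  ],
  grip_force=3,
)

```text
time_s: 10.8
ee_pos: [501.2, 34.5, 307.2]
ee_rot: [179.3, -0.2, 77.8]
force: [0.5, 0.5, 0.1]
gripper_width: 75.1
```

```bash
python3 two.py d7 220 60 476 220
```

```text
[501.2  34.5 307.2] [179.3  -0.2  77.8] 75.14679110634377 [0.5 0.5 0.1] 10.8
```

View pics/d7.png

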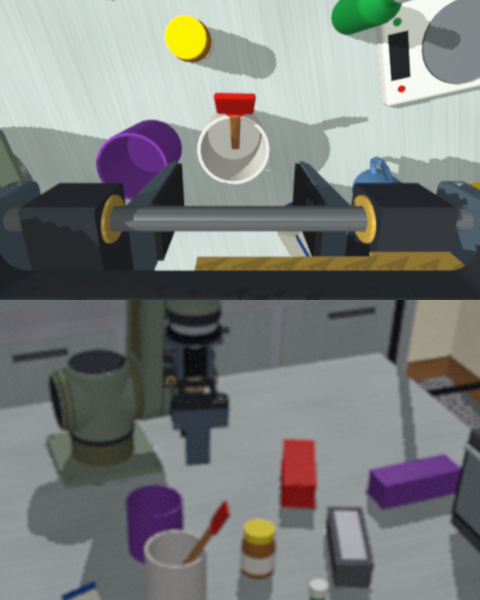

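Run:
```python
from h import *
go(488,320,300,159.5)
```

```text
delta m [ 0.2768 -0.0712  0.0021] turn -81.75 rows>= 11.4 q6 14.9
```

>>> jog_arm(
  deltas=[
    [[0.277, -0.071, 0, -81.7, 0.091], [0.277, -0.071, 0, -81.7, 0.091], [0.277, -0.071, 0, -81.7, 0.091], [0.277, -0.071, 0, -81.7, 0.091], [0.277, -0.071, 0, -81.7, 0.091], [0.277, -0.071, 0, -81.7, 0.091], [0.277, -0.071, 0, -81.7, 0.091], [0.277, -0.071, 0, -81.7, 0.091], [0.277, -0.071, 0, -81.7, 0.091], [0.277, -0.071, 0, -81.7, 0.091], [0.277, -0.071, 0, -81.7, 0.091], [0.277, -0.071, 0, -81.7, 0.091], [0.277, -0.071, 0, -81.7, 0.091], [0.277, -0.071, 0, -81.7, 0.091]],
  ],
)

```text
time_s: 12.07
ee_pos: [487.3, 319.9, 299.5]
ee_rot: [-179.9, -0.1, 159.4]
force: [-0.4, 0.4, 0.6]
gripper_width: 90.7
```

Run:
```python
from h import *
s=env.state(); print(s['ee_pos'],s['ee_rot'],s['qpos'],s['force'],s['time_s'])
im=env.grab_frame("wrist"); cv2.imwrite("pics/w8.png",im[:,:,::-1])
```

```text
[487.33507827 319.87179141 299.46736291] [-1.79878037e+02 -9.88111778e-02  1.59362327e+02] [ 3.21465836e+01  1.72190486e+01  8.14054190e+01  4.97841168e-03
  8.15324219e+01 -3.72165879e+01] [-0.35139572  0.37614038  0.60676519] 12.0667
```

View pics/w8.png

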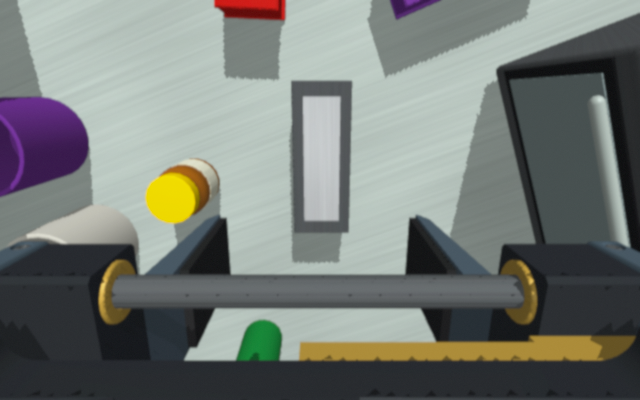

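Run:
```python
from h import *
c=cam("wrist"); im=cv2.imread("pics/w8.png")
P=np.array([ray(c,p,55) for p in [(291.5,82),(352,82),(348.5,232),(292.5,232)]]); print(P.round(1),P.mean(0))
for a,b in((0,3),(1,2),(0,1),(3,2)):
    d=P[a]-P[b]; print(np.linalg.norm(d),np.degrees(np.arctan2(d[1],d[0])))
crop(im[:,:,::-1],270,65,380,275,4,"pics/w8c.png")
```

```text
[[394.9 325.4  55. ]
 [417.5 385.4  55. ]
 [576.6 325.8  55. ]
 [553.2 263.6  55. ]] [485.55854881 325.04436926  55.        ]
169.95291449853895 158.6811496107871
169.8944030631773 159.45510051506184
64.08837335838228 -110.6155049514993
66.38398715708222 -110.57594469632048
```

View pics/w8c.png

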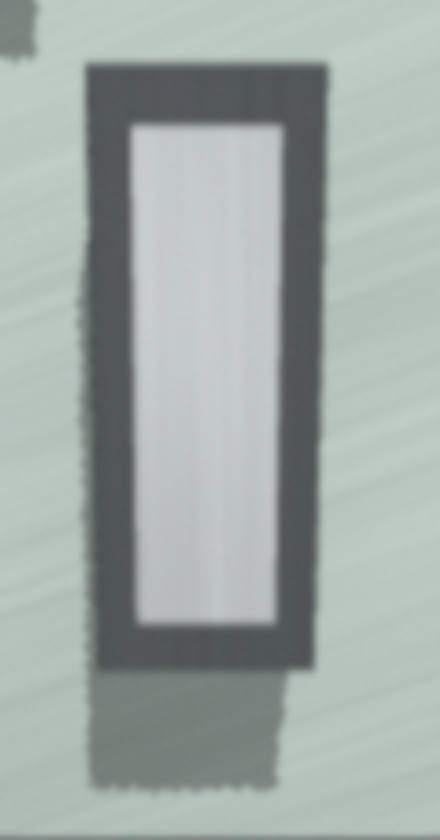

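Run:
```python
from h import *
c=cam("wrist")
for z in (55,):
  P=np.array([ray(c,p,z) for p in [(291.1,80.6),(351.6,80.6),(348.1,231.9),(294.1,231.9)]]); print(P.round(1),P.mean(0))
  for a,b in((0,3),(1,2),(0,1),(3,2)):
    d=P[a]-P[b]; print(np.linalg.norm(d),np.degrees(np.arctan2(d[1],d[0])))
# panel
```

```text
[[393.5 325.5  55. ]
 [416.  385.5  55. ]
 [576.3 325.4  55. ]
 [553.8 265.4  55. ]] [484.88633508 325.44863924  55.        ]
171.22811527574984 159.45452817711072
171.1835650670319 159.4487357610662
64.02502592307646 -110.61583457405095
64.00768061532683 -110.57597420713785
```

Run:
```python
from h import *
go(440,-370,320,11.7)
```

```text
delta m [-0.1987 -0.6624 -0.0194] turn 147.67 rows>= 20.6 q6 -37.2
```

>>> jog_arm(
  deltas=[
    [[-0.199, -0.662, -0.02, 147, 0.091], [-0.199, -0.662, -0.02, 147, 0.091], [-0.199, -0.662, -0.02, 147, 0.091], [-0.199, -0.662, -0.02, 147, 0.091], [-0.199, -0.662, -0.02, 147, 0.091], [-0.199, -0.662, -0.02, 147, 0.091], [-0.199, -0.662, -0.02, 147, 0.091], [-0.199, -0.662, -0.02, 147, 0.091], [-0.199, -0.662, -0.02, 147, 0.091], [-0.199, -0.662, -0.02, 147, 0.091], [-0.199, -0.662, -0.02, 147, 0.091], [-0.199, -0.662, -0.02, 147, 0.091], [-0.199, -0.662, -0.02, 147, 0.091], [-0.199, -0.662, -0.02, 147, 0.091], [-0.199, -0.662, -0.02, 147, 0.091], [-0.199, -0.662, -0.02, 147, 0.091], [-0.199, -0.662, -0.02, 147, 0.091], [-0.199, -0.662, -0.02, 147, 0.091], [-0.199, -0.662, -0.02, 147, 0.091], [-0.199, -0.662, -0.02, 147, 0.091]],
  ],
)

```text
time_s: 13.78
ee_pos: [441.3, -370.3, 320.0]
ee_rot: [-179.9, 0.0, 15.7]
force: [-0.3, -0.5, -0.2]
gripper_width: 90.9
```

>>> jog_arm(
  deltas=[
    [[0, 0, 0, 4, 0.091], [0, 0, 0, 4, 0.091], [0, 0, 0, 4, 0.091]],
  ],
)

```text
time_s: 14.03
ee_pos: [441.6, -369.5, 320.5]
ee_rot: [-180.0, 0.0, 12.3]
force: [-0.6, -0.3, 0.1]
gripper_width: 90.9
```

Run:
```python
from h import *
s=env.state(); print(s['ee_pos'],s['ee_rot'],s['qpos'],s['force'],s['time_s'])
im=env.grab_frame("wrist"); cv2.imwrite("pics/w9.png",im[:,:,::-1])
```

```text
[ 441.6151944  -369.53979442  320.54034334] [-1.79962404e+02  2.00291339e-02  1.22785900e+01] [-4.10701646e+01  1.60932159e+01  8.00536356e+01  6.40970719e-03
  8.38952672e+01  3.66505680e+01] [-0.64512845 -0.26008737  0.10174395] 14.0333
```

View pics/w9.png

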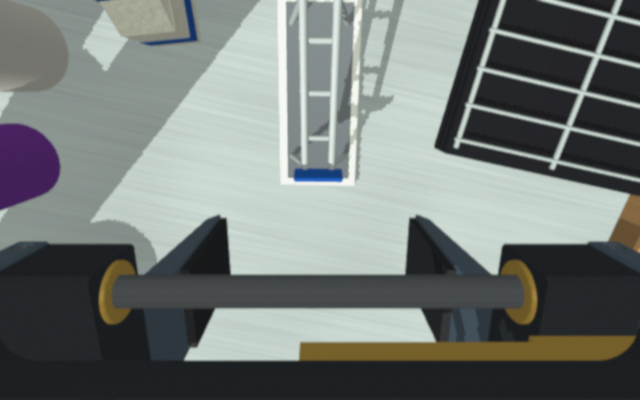

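Run:
```python
from h import *
im=cv2.imread("pics/w9.png")[:,:,::-1]
crop(im,265,0,375,195,4,"pics/w9c.png")
```

```text
(no output)
```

View pics/w9c.png

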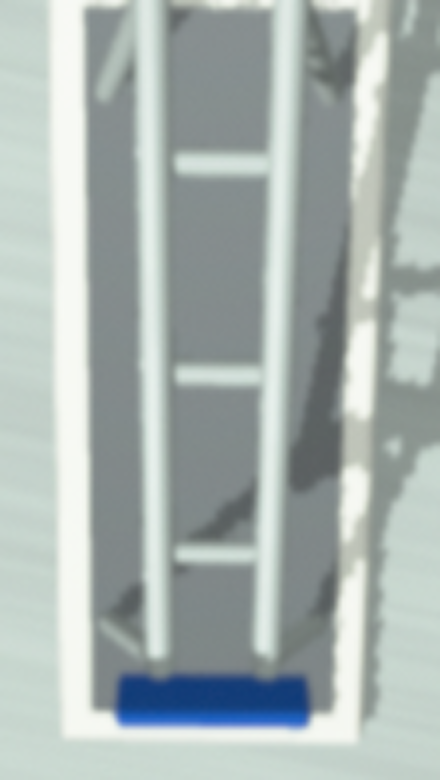

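```bash
cat > rack.py <<'E'
from h import *
from scipy.optimize import least_squares
def bed(x,y,yaw,P,z0=105):
    R=Ro.from_euler('z',yaw,degrees=True)*Ro.from_euler('y',-0.35)
    return R.apply(np.atleast_2d(P).astype(float))+[x,y,z0]
E
python3 - <<'E'
from rack import *
c=cam("wrist")
U=lambda u,v:np.array([265+u/4-.375,v/4-.375])
L=[U(153,0),U(158,645)];Rr=[U(289,0),U(265,645)]
st=[U(118,702),U(308,702)]
def ld(p,a,b):
    d=(b-a)/np.linalg.norm(b-a); w=p-a; return d[0]*w[1]-d[1]*w[0]
def f(q):
    l=proj(c,bed(*q,[[-85,15,-4],[60,15,-4]])); r=proj(c,bed(*q,[[-85,-15,-4],[60,-15,-4]]))
    s=proj(c,bed(*q,[[-85,27,18],[-85,-27,18]]))
    sb=(s-np.array(st))
    return [ld(p,*l) for p in L]+[ld(p,*r) for p in Rr]+[sb[0,0],sb[1,0],0.3*sb[:,1].mean()]
r=least_squares(f,[519,-354,11.8]); print(r.x,np.round(r.fun,2))
for q in (r.x,):
  for P in ([-85,27,18],[-85,-27,18],[-85,27,0],[-91,27,18],[-91,27,0],[-80,15,0],[-25,15,-4],[-92,15,-4]):
    p=proj(c,bed(*q,P))[0]; print(P,((p-[265,0]+.375)*4).round(0))
E
```

```text
[ 515.07499169 -353.59873206   11.63309672] [ 0.33 -0.35 -0.3  -0.2  -1.34  0.85  0.09]
[-85, 27, 18] [113. 702.]
[-85, -27, 18] [311. 704.]
[-85, 27, 0] [117. 667.]
[-91, 27, 18] [113. 720.]
[-91, 27, 0] [117. 685.]
[-80, 15, 0] [159. 653.]
[-25, 15, -4] [157. 462.]
[-92, 15, -4] [160. 681.]
```

Run:
```python
from h import *
go(485,325.4,300,159.4)
```

```text
delta m [ 0.1902 -0.6698  0.0209] turn -147.12 rows>= 20.5 q6 36.7
```

>>> jog_arm(
  deltas=[
    [[0.19, -0.67, 0.02, -147, 0.091], [0.19, -0.67, 0.02, -147, 0.091], [0.19, -0.67, 0.02, -147, 0.091], [0.19, -0.67, 0.02, -147, 0.091], [0.19, -0.67, 0.02, -147, 0.091], [0.19, -0.67, 0.02, -147, 0.091], [0.19, -0.67, 0.02, -147, 0.091], [0.19, -0.67, 0.02, -147, 0.091], [0.19, -0.67, 0.02, -147, 0.091], [0.19, -0.67, 0.02, -147, 0.091], [0.19, -0.67, 0.02, -147, 0.091], [0.19, -0.67, 0.02, -147, 0.091], [0.19, -0.67, 0.02, -147, 0.091], [0.19, -0.67, 0.02, -147, 0.091], [0.19, -0.67, 0.02, -147, 0.091], [0.19, -0.67, 0.02, -147, 0.091], [0.19, -0.67, 0.02, -147, 0.091], [0.19, -0.67, 0.02, -147, 0.091], [0.19, -0.67, 0.02, -147, 0.091], [0.19, -0.67, 0.02, -147, 0.091]],
  ],
)

```text
time_s: 15.75
ee_pos: [485.4, 326.4, 300.4]
ee_rot: [-180.0, -0.0, 156.0]
force: [0.0, -0.2, 0.3]
gripper_width: 91.1
```

>>> jog_arm(
  deltas=[
    [[0, 0, 0, -4, 0.091], [0, 0, 0, -4, 0.091], [0, 0, 0, -4, 0.091]],
  ],
)

```text
time_s: 16.0
ee_pos: [485.6, 325.5, 300.9]
ee_rot: [180.0, -0.0, 159.4]
force: [0.4, 0.8, 0.4]
gripper_width: 90.9
```

Run:
```python
from h import *
print(env.state()['ee_pos'],env.state()['ee_rot'],env.state()['time_s'])
go(485,325.4,33,159.4)
im=env.grab_frame("wrist"); cv2.imwrite("pics/w10.png",im[:,:,::-1])
crop(im,270,65,380,275,4,"pics/w10c.png")
```

```text
[485.63210951 325.50669997 300.90651954] [ 1.79997641e+02 -3.33318513e-03  1.59385649e+02] 16.0
delta m [ 0.0005 -0.0003  0.2679] turn -0.01 rows>= 6.4 q6 -36.7
```

View pics/w10c.png

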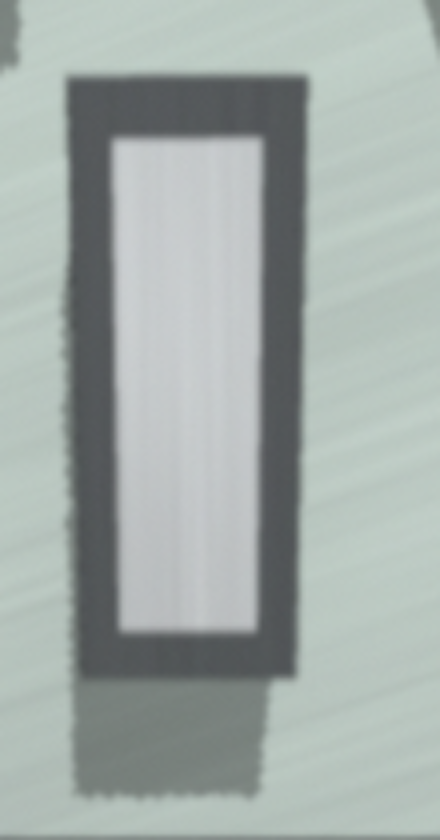

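>>> jog_arm(
  deltas=[
    [[0, 0, 0.04, 0, 0.091], [0, 0, 0.08, 0, 0.091], [0, 0, 0.12, 0, 0.091], [0, 0, 0.16, 0, 0.091], [0, 0, 0.2, 0, 0.091], [0, 0, 0.23, 0, 0.091], [0, 0, 0.25, 0, 0.091], [0, 0, 0.262, 0, 0.091], [0, 0, 0.267, 0, 0.091], [0, 0, 0.267, 0, 0.091], [0, 0, 0.267, 0, 0.075], [0, 0, 0.267, 0, 0.065], [0, 0, 0.267, 0, 0.055], [0, 0, 0.267, 0, 0.05], [0, 0, 0.267, 0, 0.05], [0, 0, 0.267, 0, 0.05], [0, 0, 0.267, 0, 0.05]],
  ],
  grip_force=12,
)

```text
time_s: 17.47
ee_pos: [485.9, 325.3, 34.8]
ee_rot: [180.0, 0.0, 159.5]
force: [-1.0, -1.6, 6.0]
gripper_width: 61.8
```

Run:
```python
from h import *
s=env.state();print(s['ee_pos'],s['ee_rot'],s['time_s'],s['gripper_width'],s['force'])
d=np.array([np.cos(np.radians(11.65)),np.sin(np.radians(11.65)),0]); T=np.array([514.5,-353.9,0])-12*d+5*d; print(T)
go(T[0],T[1],230,11.65)
```

```text
[485.92243559 325.276146    34.7925892 ] [1.79989358e+02 3.60847950e-02 1.59464583e+02] 17.4667 61.83749831049997 [-1.0023476  -1.62786767  5.95971458]
[ 507.64420418 -355.3135288     0.        ]
delta m [-0.2592 -0.6297 -0.1952] turn 147.81 rows>= 20.6 q6 -36.8
```

>>> jog_arm(
  deltas=[
    [[0, 0, -0.01, 0, 0.05], [0, 0, -0.03, 0, 0.05], [0, 0, -0.06, 0, 0.05], [0, 0, -0.095, 0, 0.05], [0, 0, -0.13, 0, 0.05], [0, 0, -0.165, 0, 0.05], [0, 0, -0.2, 0, 0.05], [0, 0, -0.23, 0, 0.05], [0, 0, -0.245, 0, 0.05], [0, 0, -0.25, 0, 0.05], [0, 0, -0.25, 0, 0.05]],
  ],
  grip_force=15,
)

```text
time_s: 18.38
ee_pos: [485.9, 325.7, 285.2]
ee_rot: [179.9, 0.1, 159.5]
force: [-0.5, 0.1, -2.2]
gripper_width: 62.1
```

```bash
python3 two.py d11 300 60 556 220
python3 - <<'E'
from h import *
go(507.6,-355.3,250,11.65)
E
```

```text
[485.9 325.7 285.2] [1.799e+02 1.000e-01 1.595e+02] 62.05577391076926 [-0.5  0.1 -2.2] 18.3833
delta m [-0.26   -0.6291  0.0333] turn 147.8 rows>= 20.6 q6 -36.8
```

View pics/d11.png

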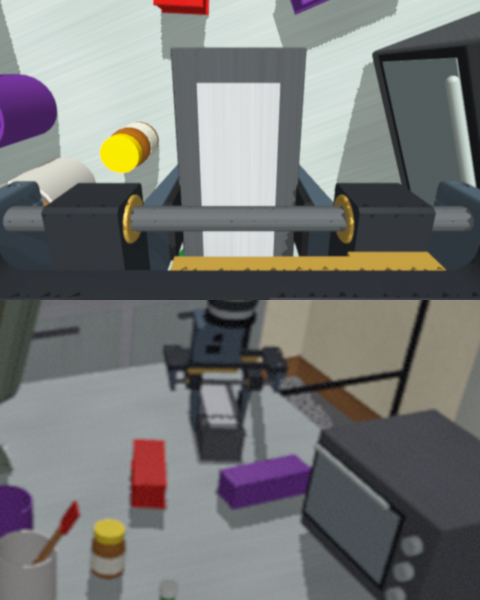

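Run:
```python
from h import *
s=env.state(); c=cam("wrist"); R=Ro.from_euler('xyz',s['ee_rot'],degrees=True).as_matrix(); g=s['ee_pos']+[0,0,2]
# tin local: x along tool x ; pitch a = +x end up
for a in (-10,-5,0,5):
  for off in (0,):
    r=np.radians(a); P=[]
    for lx,ly in((85,31),(85,-31)):
        x=lx+off; z=18.2
        X=g+R[:,0]*(x*np.cos(r)-z*np.sin(r))+R[:,1]*ly+np.array([0,0,1])*(x*np.sin(r)+z*np.cos(r)); P.append(X)
    print(a,(proj(c,P)*.75).round(0).tolist())
```

```text
-10 [[296.0, 50.0], [178.0, 50.0]]
-5 [[299.0, 50.0], [175.0, 50.0]]
0 [[303.0, 52.0], [171.0, 52.0]]
5 [[306.0, 55.0], [168.0, 55.0]]
```

>>> jog_arm(
  deltas=[
    [[-0.004, -0.01, 0, 4, 0.05], [-0.013, -0.03, 0, 11, 0.05], [-0.024, -0.06, 0, 18, 0.05], [-0.04, -0.098, 0, 25, 0.05], [-0.056, -0.136, 0, 32, 0.05], [-0.072, -0.174, 0, 39, 0.05], [-0.088, -0.212, 0, 46, 0.05], [-0.104, -0.25, 0, 53, 0.05], [-0.12, -0.288, 0, 60, 0.05], [-0.136, -0.326, 0, 67, 0.05], [-0.151, -0.364, 0, 74, 0.05], [-0.166, -0.402, 0, 81, 0.05], [-0.181, -0.44, 0, 88, 0.05], [-0.196, -0.475, 0, 95, 0.05], [-0.21, -0.508, 0, 102, 0.05], [-0.223, -0.539, 0, 109, 0.05], [-0.234, -0.566, 0, 116, 0.05], [-0.244, -0.59, 0, 123, 0.05], [-0.252, -0.61, 0, 130, 0.05], [-0.257, -0.622, 0, 137, 0.05]],
  ],
  grip_force=20,
)

```text
time_s: 20.15
ee_pos: [507.1, -349.3, 280.8]
ee_rot: [-179.8, 0.2, 22.0]
force: [0.6, 0.0, -3.0]
gripper_width: 62.1
```

```bash
python3 two.py d12 100 130 356 290
python3 - <<'E'
from h import *
go(507.6,-355.3,225,11.65)
E
```

```text
[ 507.1 -349.3  280.8] [-179.8    0.2   22. ] 62.090347089329335 [ 0.6  0.  -3. ] 20.15
delta m [-0.0019  0.0063  0.0558] turn 10.61 rows>= 1.5 q6 32.2
```

View pics/d12.png

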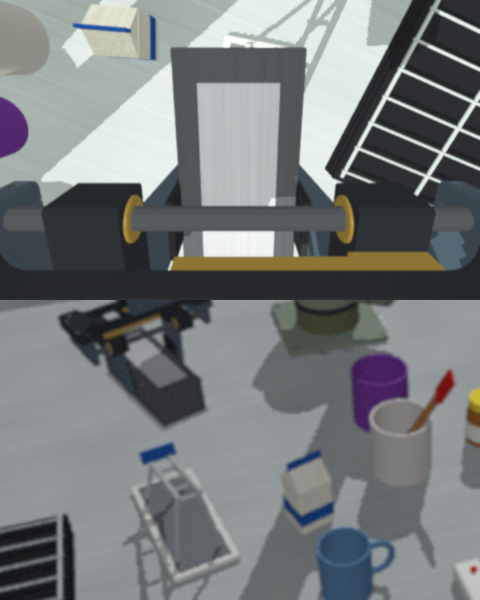

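>>> jog_arm(
  deltas=[
    [[-0.001, 0.003, 0.01, 5, 0.05], [-0.002, 0.006, 0.03, 9, 0.05], [-0.002, 0.006, 0.05, 10.6, 0.05], [-0.002, 0.006, 0.065, 10.6, 0.05], [-0.002, 0.006, 0.075, 10.6, 0.05], [-0.002, 0.006, 0.08, 10.6, 0.05], [-0.002, 0.006, 0.08, 10.6, 0.05], [-0.002, 0.006, 0.08, 10.6, 0.05]],
  ],
)

```text
time_s: 20.92
ee_pos: [508.8, -353.2, 204.2]
ee_rot: [180.0, -0.0, 11.9]
force: [-0.3, 0.2, -2.9]
gripper_width: 62.1
```

```bash
python3 two.py d13 100 130 356 290
python3 - <<'E'
from h import *
go(507.6,-355.3,181,11.65)
E
```

```text
[ 508.8 -353.2  204.2] [180.   -0.   11.9] 62.09015811096472 [-0.3  0.2 -2.9] 20.9167
delta m [-0.0018  0.0013  0.024 ] turn 0.23 rows>= 0.6 q6 42.3
```

View pics/d13.png

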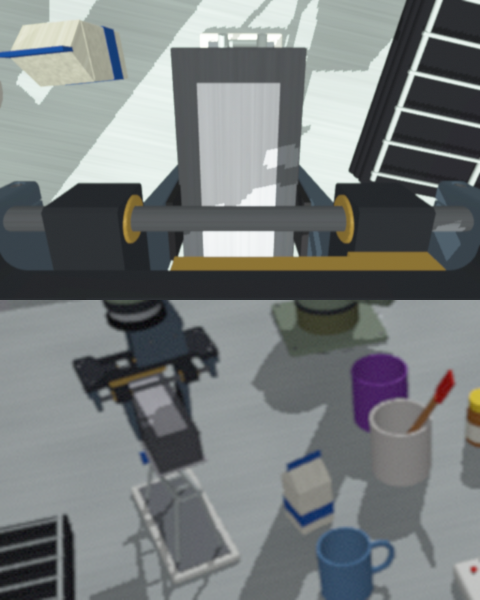

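Run:
```python
from rack import *
im=env.grab_frame("wrist"); crop(im,220,0,420,110,4,"pics/w13c.png"); c=cam("wrist")
for q in ((514.5,-353.9,11.65),(515.1,-353.6,11.63)):
    print(((proj(c,bed(*q,[[103,15,-4],[103,-15,-4],[85,15,-4],[85,-15,-4]]))-[220,0]+.375)*4).round(0).tolist())
```

```text
[[305.0, 173.0], [513.0, 174.0], [308.0, 298.0], [507.0, 299.0]]
[[304.0, 168.0], [512.0, 169.0], [307.0, 294.0], [506.0, 295.0]]
```

View pics/w13c.png

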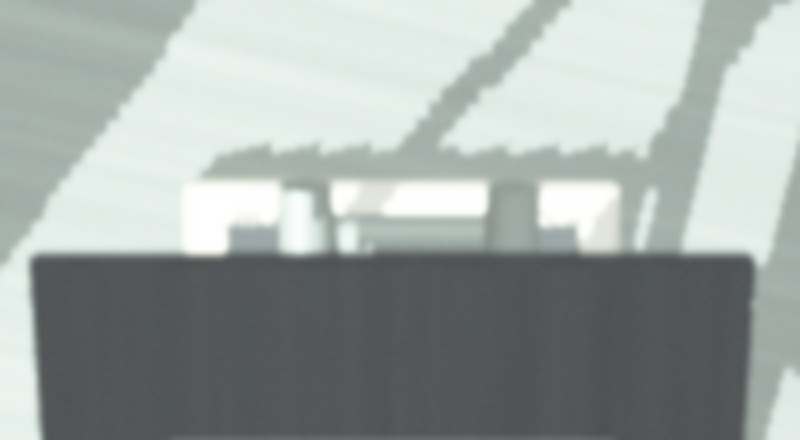

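Run:
```python
from h import *
go(505.8,-355.6,178,11.65)
```

```text
delta m [-0.0036  0.0011  0.0271] turn 0.23 rows>= 0.7 q6 42.3
```

>>> jog_arm(
  deltas=[
    [[-0.0036, 0.001, 0.008, 0.2, 0.05], [-0.0036, 0.001, 0.016, 0.2, 0.05], [-0.0036, 0.001, 0.022, 0.2, 0.05], [-0.0036, 0.001, 0.026, 0.2, 0.05], [-0.0036, 0.001, 0.026, 0.2, 0.05], [-0.0036, 0.001, 0.026, 0.2, 0.05], [-0.0036, 0.001, 0.026, 0.2, 0.05]],
  ],
  grip_force=10,
)

```text
time_s: 21.65
ee_pos: [505.4, -355.3, 178.1]
ee_rot: [180.0, -0.0, 11.7]
force: [0.3, 1.0, -2.5]
gripper_width: 62.1
```

Run:
```python
from rack import *
go(505.8,-355.6,140,11.65)
im=env.grab_frame("wrist"); crop(im,220,0,420,110,4,"pics/w14c.png"); c=cam("wrist")
for q in ((513.3,-354.1,11.65),):
    print(((proj(c,bed(*q,[[103,15,-4],[103,-15,-4],[103,15,0],[103,-15,0]]))-[220,0]+.375)*4).round(0).tolist())
```

```text
delta m [0.0003 0.0003 0.0381] turn 0.0 rows>= 0.9 q6 42.2
[[282.0, 121.0], [521.0, 121.0], [280.0, 128.0], [523.0, 128.0]]
```

View pics/w14c.png

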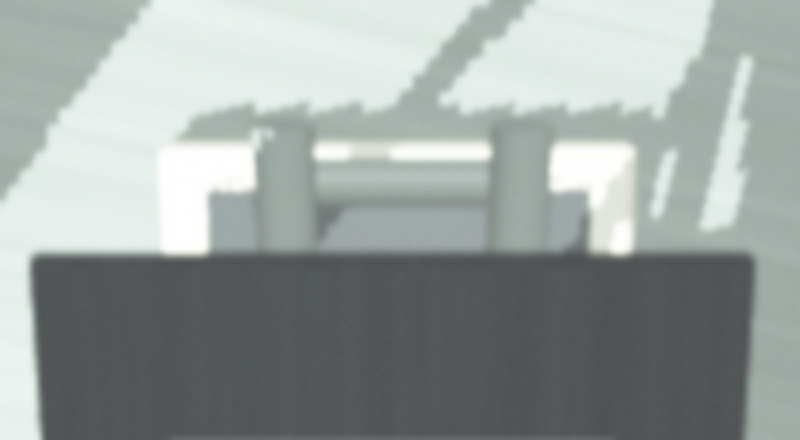

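>>> jog_arm(
  deltas=[
    [[0, 0.001, 0.003, 0.2, 0.05], [0, 0.001, 0.006, 0.2, 0.05], [0, 0.001, 0.009, 0.2, 0.05], [0, 0.001, 0.012, 0.2, 0.05], [0, 0.001, 0.015, 0.2, 0.05], [0, 0.001, 0.018, 0.2, 0.05], [0, 0.001, 0.021, 0.2, 0.05], [0, 0.001, 0.021, 0.2, 0.05]],
  ],
  grip_force=6,
)

```text
time_s: 22.37
ee_pos: [505.1, -356.1, 156.2]
ee_rot: [-180.0, 0.0, 11.4]
force: [-0.7, -0.1, -1.4]
gripper_width: 62.0
```

```bash
python3 two.py d15 100 130 356 290
```

```text
[ 505.1 -356.1  156.2] [-180.     0.    11.4] 61.95601858062571 [-0.7 -0.1 -1.4] 22.3667
```

View pics/d15.png

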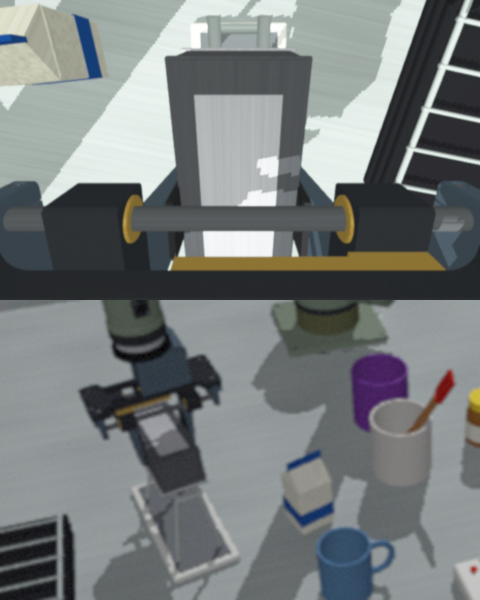

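>>> jog_arm(
  deltas=[
    [[0, 0, 0.003, 0, 0.05], [0, 0, 0.006, 0, 0.05], [0, 0, 0.009, 0, 0.05], [0, 0, 0.011, 0, 0.05], [0, 0, 0.013, 0, 0.05], [0, 0, 0.014, 0, 0.05], [0, 0, 0.014, 0, 0.05]],
  ],
  grip_force=5,
)

```text
time_s: 23.05
ee_pos: [505.5, -356.1, 142.5]
ee_rot: [-180.0, -0.0, 11.4]
force: [-0.5, -0.5, -3.0]
gripper_width: 62.0
```

```bash
python3 two.py d16 100 130 356 290
```

```text
[ 505.5 -356.1  142.5] [-180.    -0.    11.4] 61.97646398995866 [-0.5 -0.5 -3. ] 23.05
```

View pics/d16.png

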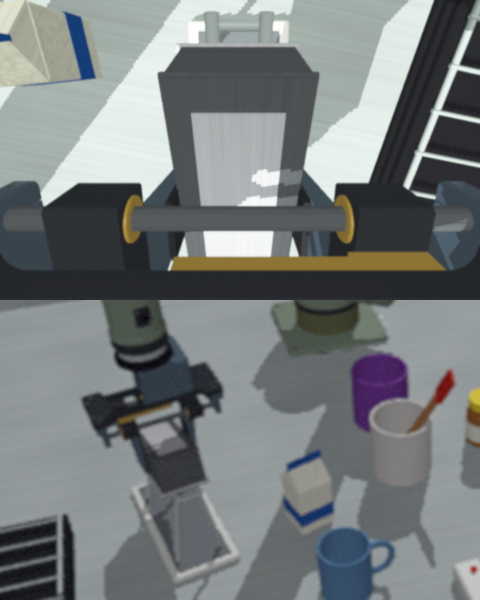

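>>> jog_arm(
  deltas=[
    [[0, 0, 0.002, 0, 0.05], [0, 0, 0.003, 0, 0.05], [0, 0, 0.004, 0, 0.05], [0, 0, 0.005, 0, 0.05], [0, 0, 0.005, 0, 0.05]],
  ],
  grip_force=5,
)

```text
time_s: 23.57
ee_pos: [505.7, -356.2, 139.2]
ee_rot: [180.0, -0.1, 11.4]
force: [-1.3, 1.8, 4.5]
gripper_width: 61.9
```

```bash
python3 two.py d17 100 130 356 290;python3 - <<'E'
from h import *
im=env.grab_frame("wrist"); crop(im,200,0,440,150,3,"pics/w17c.png")
E
```

```text
[ 505.7 -356.2  139.2] [ 1.80e+02 -1.00e-01  1.14e+01] 61.8805305171087 [-1.3  1.8  4.5] 23.5667
```

View pics/w17c.png

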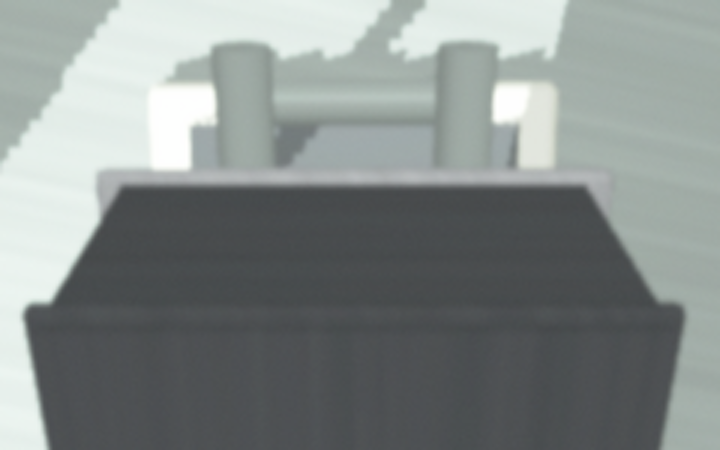

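>>> jog_arm(
  deltas=[
    [[-0.0015, 0, 0.0, 0, 0.05], [-0.003, 0, 0.0005, 0, 0.05], [-0.0045, 0, 0.001, 0, 0.05], [-0.006, 0, 0.0015, 0, 0.05], [-0.007, 0, 0.002, 0, 0.05], [-0.008, 0, 0.0025, 0, 0.05], [-0.008, 0, 0.0025, 0, 0.05]],
  ],
  grip_force=5,
)

```text
time_s: 24.3
ee_pos: [499.8, -357.8, 136.3]
ee_rot: [179.9, -0.3, 11.4]
force: [4.6, 2.0, 3.9]
gripper_width: 62.2
```

```bash
python3 two.py d18 100 130 356 290;python3 - <<'E'
from h import *
im=env.grab_frame("wrist"); crop(im,200,0,440,150,3,"pics/w18c.png")
E
```

```text
[ 499.8 -357.8  136.3] [179.9  -0.3  11.4] 62.188927935150616 [4.6 2.  3.9] 24.3
```

View pics/w18c.png

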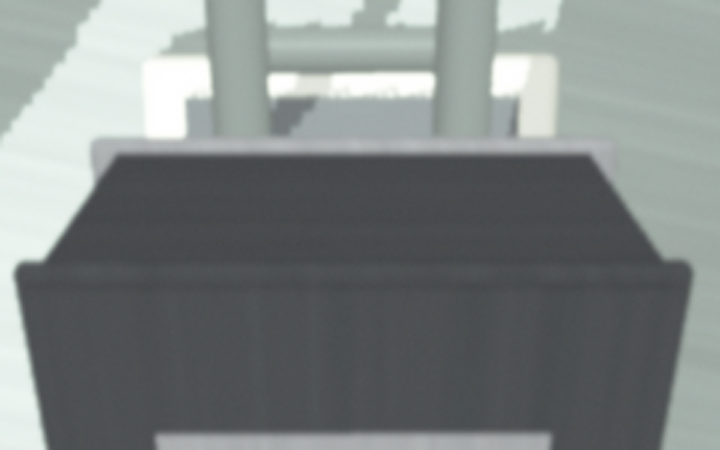

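>>> jog_arm(
  deltas=[
    [[0, 0, 0, 0, 0.063], [0, 0, 0, 0, 0.067], [0, 0, 0, 0, 0.073], [0, 0, 0, 0, 0.08], [0, 0, 0, 0, 0.088], [0, 0, 0, 0, 0.091], [0, 0, 0, 0, 0.091], [0, 0, -0.01, 0, 0.091], [0, 0, -0.03, 0, 0.091], [0, 0, -0.06, 0, 0.091], [0, 0, -0.09, 0, 0.091], [0, 0, -0.12, 0, 0.091], [0, 0, -0.15, 0, 0.091], [0, 0, -0.15, 0, 0.091]],
  ],
)

```text
time_s: 25.62
ee_pos: [499.7, -359.4, 293.5]
ee_rot: [179.4, -0.5, 11.5]
force: [0.5, -0.1, 1.6]
gripper_width: 91.3
```

```bash
python3 two.py d19 100 130 356 290;python3 - <<'E'
from h import *
im=env.grab_frame("scene"); crop(im,140,180,260,290,5,"pics/s19.png")
go(400,-380,330,11.65)
E
```

```text
[ 499.7 -359.4  293.5] [179.4  -0.5  11.5] 91.3245289526848 [ 0.5 -0.1  1.6] 25.6167
delta m [-0.0998  0.0026 -0.0443] turn -0.2 rows>= 2.6 q6 41.8
```

View pics/d19.png

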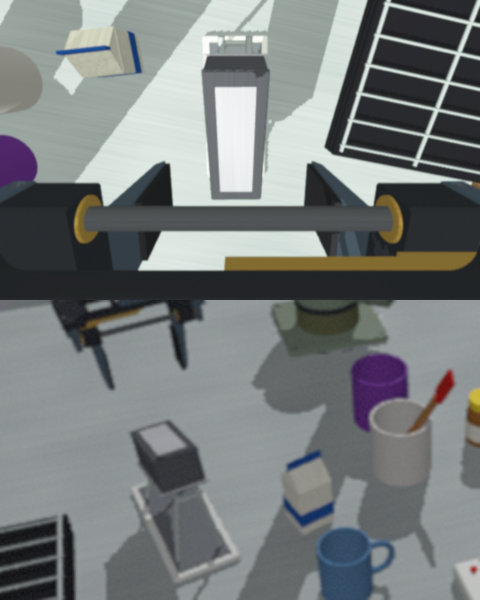

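View pics/s19.png

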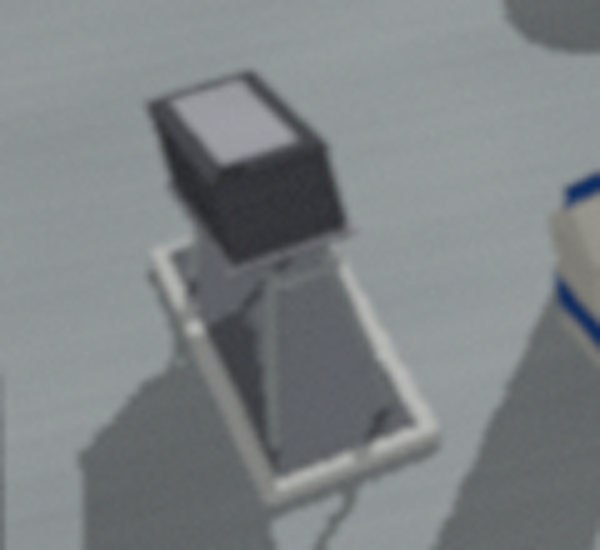

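Run:
```python
from rack import *
im=env.grab_frame("wrist"); crop(im,250,30,380,280,3,"pics/w20c.png"); c=cam("wrist")
q=(513.3,-354.1,11.65)
for P in ([103,15,-4],[103,-15,-4],[85,31,0],[85,-31,0],[85,31,55],[85,-31,55],[-85,31,55],[-85,-31,55]):
    print(P,((proj(c,bed(*q,P))[0]-[250,30]+.33)*3).round(0).tolist())
print(env.state()['ee_pos'])
```

```text
[103, 15, -4] [149.0, 33.0]
[103, -15, -4] [264.0, 32.0]
[85, 31, 0] [90.0, 108.0]
[85, -31, 0] [323.0, 107.0]
[85, 31, 55] [70.0, 180.0]
[85, -31, 55] [345.0, 179.0]
[-85, 31, 55] [110.0, 706.0]
[-85, -31, 55] [306.0, 705.0]
[ 497.03296441 -357.38494286  284.65674899]
```

View pics/w20c.png

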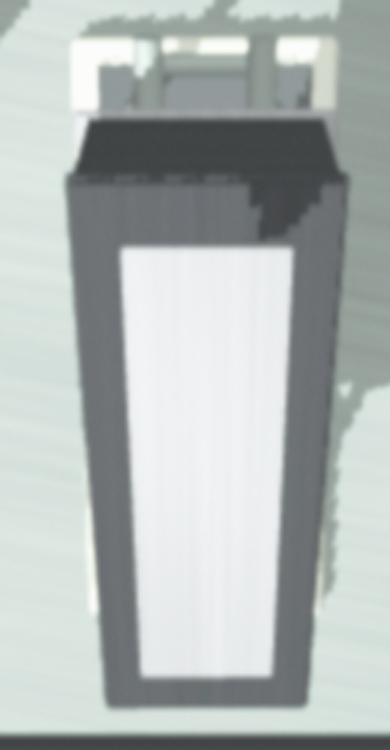

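Run:
```python
from h import *
print(env.state()['ee_pos'],env.state()['ee_rot'])
go(513.3+98*.979,-354.1+98*.202,177,11.65)
```

```text
[ 497.03296441 -357.38494286  284.65674899] [-1.79919786e+02  6.66985996e-02  1.14501279e+01]
delta m [ 0.1147 -0.0002  0.1075] turn -0.2 rows>= 3.8 q6 41.8
```

>>> jog_arm(
  deltas=[
    [[0.03, 0, 0, 0, 0.05], [0.065, 0, 0, 0, 0.02], [0.1, 0, 0, 0, 0.0], [0.115, 0, 0, -0.2, 0.0], [0.115, 0, 0.02, -0.2, 0.0], [0.115, 0, 0.05, -0.2, 0.0], [0.115, 0, 0.08, -0.2, 0.0], [0.115, 0, 0.1, -0.2, 0.0], [0.115, 0, 0.107, -0.2, 0.0], [0.115, 0, 0.107, -0.2, 0.0], [0.115, 0, 0.107, -0.2, 0.0], [0.115, 0, 0.107, -0.2, 0.0]],
  ],
)

```text
time_s: 26.82
ee_pos: [611.0, -335.4, 180.1]
ee_rot: [179.9, -0.1, 11.6]
force: [0.3, -0.4, 0.2]
gripper_width: 13.8
```

Run:
```python
from h import *
s=env.state();print(s['ee_pos'],s['ee_rot'],s['force'],s['time_s'])
d=np.array([.979,.202]);print("along",(s['ee_pos'][:2]-[513.3,-354.1])@d, (s['ee_pos'][:2]-[513.3,-354.1])@[-.202,.979])
```

```text
[ 611.0291157  -335.44280774  180.05364761] [ 1.79898552e+02 -1.25212919e-01  1.16444482e+01] [ 0.25004944 -0.37918472  0.17813335] 26.8167
along 99.44555710873051 -1.4758901451404995
```

>>> jog_arm(
  deltas=[
    [[-0.003, -0.0015, 0, 0, 0.0], [-0.006, -0.0015, 0, 0, 0.0], [-0.009, -0.0015, 0, 0, 0.0], [-0.011, -0.0015, 0, 0, 0.0], [-0.011, -0.0015, 0, 0, 0.0], [-0.011, -0.0015, 0, 0, 0.0]],
  ],
)

```text
time_s: 27.32
ee_pos: [599.1, -335.8, 178.7]
ee_rot: [180.0, -0.0, 11.6]
force: [-0.1, 0.3, 0.8]
gripper_width: 0.7
```

>>> jog_arm(
  deltas=[
    [[-0.001, 0, 0, 0, 0.0], [-0.002, 0, 0, 0, 0.0], [-0.002, 0, 0, 0, 0.0]],
  ],
)

```text
time_s: 27.57
ee_pos: [598.1, -335.9, 178.7]
ee_rot: [180.0, -0.1, 11.6]
force: [2.7, 1.1, -0.3]
gripper_width: 0.6
```

>>> jog_arm(
  deltas=[
    [[-0.001, 0, 0, 0, 0.0], [-0.0015, 0, 0, 0, 0.0], [-0.0015, 0, 0, 0, 0.0]],
  ],
)

```text
time_s: 27.82
ee_pos: [597.6, -336.1, 179.3]
ee_rot: [179.9, -0.3, 11.7]
force: [4.9, 1.8, 2.1]
gripper_width: 0.2
```

>>> jog_arm(
  deltas=[
    [[-0.001, 0, 0, 0, 0.0], [-0.0015, 0, 0, 0, 0.0], [-0.0015, 0, 0, 0, 0.0]],
  ],
)

```text
time_s: 28.07
ee_pos: [597.2, -336.2, 179.8]
ee_rot: [179.9, -0.4, 11.7]
force: [8.1, 2.5, 1.0]
gripper_width: 0.3
```

```bash
python3 two.py d21 100 130 356 290
```

```text
[ 597.2 -336.2  179.8] [179.9  -0.4  11.7] 0.274998691413614 [8.1 2.5 1. ] 28.0667
```

View pics/d21.png

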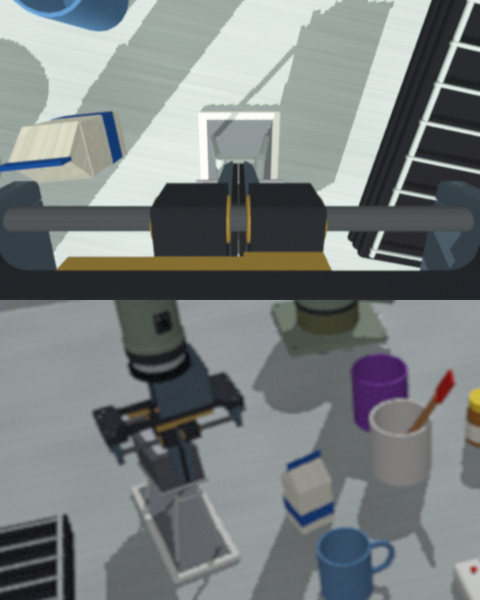

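>>> jog_arm(
  deltas=[
    [[0.004, 0, 0, 0, 0.0], [0.012, 0, 0, 0, 0.0], [0.022, 0, 0, 0, 0.0], [0.025, 0, 0, 0, 0.0], [0.025, 0, -0.02, 0, 0.0], [0.025, 0, -0.06, 0, 0.0], [0.025, 0, -0.1, 0, 0.0], [0.0, 0, -0.14, 0, 0.0], [-0.04, 0, -0.16, 0, 0.0], [-0.08, 0, -0.16, 0, 0.0], [-0.12, 0, -0.16, 0, 0.0], [-0.16, 0, -0.16, 0, 0.0], [-0.19, 0, -0.16, 0, 0.0], [-0.21, 0, -0.16, 0, 0.0], [-0.21, 0, -0.16, 0, 0.0], [-0.21, 0, -0.16, 0, 0.0]],
  ],
)

```text
time_s: 29.5
ee_pos: [388.1, -379.4, 338.7]
ee_rot: [180.0, -0.0, 11.6]
force: [0.2, 0.6, 0.5]
gripper_width: 0.0
```

Run:
```python
from rack import *
w=env.grab_frame("wrist"); cv2.imwrite("pics/w22.png",w[:,:,::-1]); c=cam("wrist"); print(env.state()['ee_pos'],env.state()['time_s'])
q=(513.3,-354.1,11.65)
P=[[103,15,0],[103,-15,0],[85,31,55],[85,-31,55],[-85,31,55],[-85,-31,55]]
print(proj(c,bed(*q,P)).round(0).tolist())
s=env.grab_frame("scene"); cv2.imwrite("pics/s22.png",s[:,:,::-1])
t=env.grab_frame("top"); cv2.imwrite("pics/t22.png",t[:,:,::-1])
```

```text
[ 389.01446785 -379.24755039  338.4290753 ] 29.55
[[301.0, -92.0], [337.0, -92.0], [277.0, -65.0], [361.0, -65.0], [288.0, 142.0], [350.0, 142.0]]
```

View pics/w22.png

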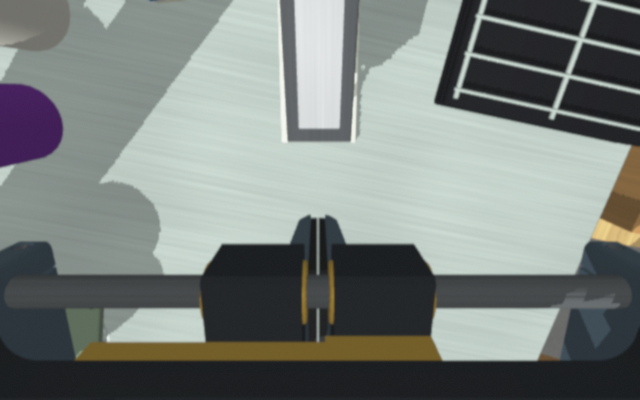

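View pics/s22.png

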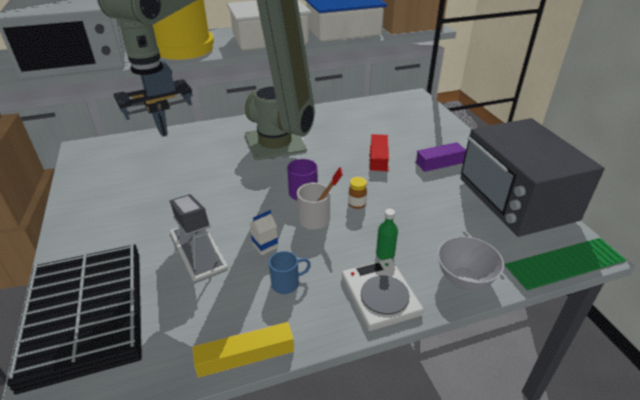

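View pics/t22.png

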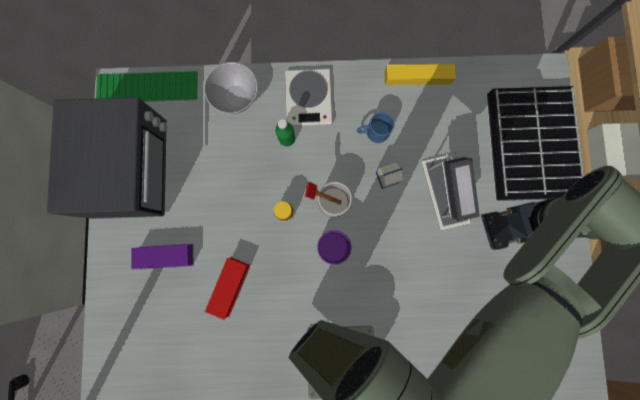

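```bash
python3 -c "
from h import *
print(env.state()['force'],env.job_done())"
```

```text
the job is handed in; nothing more can be done
[-0.03727301 -1.52978701  0.32424473] None
```

The spatula is standing handle down in the white cup, and the loaf tin lies upside down along the rack's rails, against the blue stop. I handed the job in at about 29.7 s of the 61 s allowed. The hand-in gives no verdict.

**Spatula:** I gripped it by the head with a light force so the handle could swing down. It did not swing at 4 N. At 3 N with a quick lift it reached about 76° from level. I then lowered it into the cup and let go. It now leans on the cup's rim with its head towards the jar, touching nothing else.

**Tin:** I gripped it across its middle and lowered it so that it tilted to the rails' slope. I then slid it downhill and released it.

**Last checks:**
- **Against the stop:** pushing lightly on the tin's uphill end, the force rose from 3 to 8 N while the fingers moved only about 1 mm. The tin was already hard against the stop.
- **Position:** in the wrist pictures the tin's corners fall within about 1–2 mm of where they should be along and across the rails. The contact with the stop could not be seen directly, because the tin's low end hangs over it.
- **Surroundings:** by eye, the last top and scene pictures show the cup where it was and the carton, jar, soap, mug and look-alikes unmoved. The gripper was clear of everything.

**Disagreement:** early estimates of the rack's position along the rails differed by up to 13 mm between cameras. I used the wrist camera's values, which the placing then bore out.

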